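# Set out the grading kit round the ink pad

### The job

Set out the fruit grading kit round the closed blue ink pad: stand the stamp upright in the middle of the ink pad, and sit the single kiwi from the table, lying on its side as it is now, centred on top of the roll of green stickers lying near the pad. Lay the red marker flat on the table beside the pad on the side towards that sticker roll (so it lies between the two), and the blue marker on the opposite side of the pad; both markers lie parallel to the pad's long sides, level with the pad's middle, leaving a gap of about 4 cm to its edge. Leave the ink pad, the sticker roll and everything else where they are.

Things in the scene. Friction and masses are not known exactly. Their poses are not given: they have to be found in the camera images.
- ink_pad: closed flat blue ink pad tin, 90 (own x) x 122 (own y, the long sides) x 18 mm (z), lying on the table, lid stays shut; loose, 0.11 kg. Origin: centre of its underside; z up. The stamp stands on its flat lid, 18 mm above the table. Its long sides run roughly away from the robot, turned by up to about 20 degrees either way
- sticker_roll: roll of green stickers on white backing lying flat, near the ink pad to its left or right, 26 to 39 cm from it centre to centre (not the similar roll far off on the right edge of the table), outer diameter 76 mm, 32 mm high, open hole of about 38 mm diameter; loose, 0.07 kg. Origin: centre of its underside; z up
- stamp: wooden rubber stamp standing upright, base 30 (own x) x 56 (own y) x 22 mm high, above it a turned handle of at most 24 mm diameter, top at 71 mm; grasp the handle from above. Origin: centre of its underside; z up. 0.05 kg
- kiwi: brown-green kiwi fruit lying loose on the table (not those in the crate), 50 (own x) x 67 (own y, long axis) x 46 mm (z, up); grasp it across its 50 mm waist, pads along own x. Origin: centre of its underside, z up. Set on the sticker roll it settles a little into the hole; its underside is then about 30 mm above the table; 0.08 kg
- kiwi_mid (a point): the middle of the kiwi fruit, 23 mm above its underside as it lies
- red_marker: red felt marker with white bands lying on the table, 118 mm long (along own y), 15 mm thick. Origin: centre of its underside as it lies; z up. 0.018 kg
- blue_marker: blue felt marker with white bands lying on the table, 128 mm long (along own y), 16 to 18 mm thick. Origin: centre of its underside as it lies; z up. 0.018 kg
- brown_roll: brown roll of packing tape lying flat in the same row as the kit, outer diameter 98 mm, 48 mm high. Origin: centre of its underside. Bystander: leave it alone
- secateurs: hand secateurs with a red and a white handle, lying on the left of the table, 58 (own x) x 176 (own y) x 19 mm. Origin: centre of its underside. Bystander: leave it alone
- pencil: yellow pencil lying on the right of the table, 8 (own x) x 164 (own y) x 7 mm. Origin: centre of its underside. Bystander: leave it alone

How it is judged:
By the outcome, as a careful person would: the job done as asked, in the order asked, and still so for the second after the job is handed in, with the robot touching nothing.
It also fails if it takes over 109 s, if anything falls off the work surface, if the arm or the gripper's body presses on something with over 40 N, if the wrist force passes 120 N, or if a joint passes its speed limit or range.

### The arm

A 6-joint arm with a two-finger parallel gripper is mounted at the origin on a cart in front of the work surface, level with it; the furniture and walls round the work are solid. World frame = base frame: x ahead of the robot, y to its left, z up, the work surface at z = 0. Lengths are in mm, angles in rad, forces in N, time in s.
With the tool pointing down it reaches from about 275 to 1000 mm from the base axis. Payload 8.4 kg.
Tool frame: the origin (TCP) lies at the very end of the fingers, on their centre line; the grasp point (between the pads) lies 19 mm behind it; z points along the fingers, y is the direction in which the jaws open and shut (so a half turn about z gives the same grasp; the last joint's range is limited). The gripper opens to 85 mm and grips with 20 to 120 N. Pads are 22 mm wide; open, the fingers measure 114 mm over their backs; the gripper's body (76 mm by 85 mm) begins 54 mm behind the grasp point. The pads swing forward as they close: fully open they stand 13 mm farther back than shut.
Start: joints at [-1.256, 0.353, 1.633, -0, 1.155, -0.002], TCP at [194.703, -593.901, 231.281] pointing down, gripper open.
Joint ranges: [-2.63, 2.63], [-0.92, 2.1], [0.06, 2.66], [-1.3, 4.44], [0, 2.69], [-3.02, 3.02]. Speed limits (rad/s): [2.22, 2.22, 2.79, 3.14, 3.14, 3.14].

### API

Orientations are given as [roll, pitch, yaw] about the fixed x, y, z axes, in that order (R = Rz(yaw) Ry(pitch) Rx(roll)).
In Python, from rig import r gives the robot as it stands.
- The arm moves only by the tool move_arm, never from a script. Its argument "increments" is a list of rows, each an object of numbers: "tx", "ty", "tz": the shift along the tool's x, y, z in cm; "rx", "ry", "rz": the turn, a rotation vector about the tool's x, y, z in degrees; "gripper": the gripper's target within -1 to 1 (fully open at 1, half-way at 0, shut at -1). A call has 1 to 12 rows; each row shifts and turns the commanded pose from where the row before left it, along the tool's axes as they then stand; what a row does not reach is not made up. A row lasts 1/10 s, in which the tool goes at most 50 mm and 8.59 degrees, less where a joint would pass 70% of its speed; a pose out of reach is approached as far as the arm can. A call is refused whole if a number of a shift passes 5 or a number of a turn 8.59, either way. A call with a gripper value outside its range is refused whole. The fingers move at their own pace and stop on an object; "squeeze" is the grip in N (left out, the last holds). Time passes only in rows, so rows that do not move let the fingers close. It gives the time, the measured TCP pose, the force and the opening at its end, in the units of the state.
- r.sense(): the state, without advancing time (a new reading comes with each control period).
- r.grab_frame(name): name is "scene" or "top" or "wrist"; returns (picture, depth): 384x512x3 uint8, red, green, blue; 384x512 float32, mm along the optical axis (not along the pixel's ray), 0 where there is no reading.
- r.camera_model(name): a dict with "fx", "fy", "cx", "cy" (pixels), "k1" (the pictures are not rectified: a ray, as slopes to the right and down, at radius r is drawn at 1 + k1 r^2 times it, then the intrinsics apply), "R" (3x3) and "t" (3): a world point X has camera coordinates R X + t; the wrist camera has in their place "hand_eye" (4x4, takes a point from camera to tool coordinates, whose origin is the TCP and whose axes are the flange's). Camera axes: x right, y down, z forward; pixel columns grow to the right and rows downward; lengths in mm; the calibration is good to about 2 mm. A picture is of the moment at which its call begins: read the wrist's pose just before it. camera_model takes no time and is no camera call.
- r.sign_off(): hands the job in, once; it reports no verdict.
Trained networks look in the newest picture that a camera, given by its name, has taken for a name from the list of things; names that differ only in an ending like _2 or _b are one class to them, and where a whole thing is asked for, a point or a joint stands for the part that bears it (a point fixed in the world has none). Each returns a list of dicts, best first, with "confidence" (0 to 1); they miss things now and then, are a little off and sometimes report something else, mostly with a low value. They report only what shows in the picture. A call takes as long as a camera call.
- r.cut_out(query, camera): "mask" (384x512 bool, what is visible of it) and "bbox" ([left, top, right, bottom] in pixels, round what is visible of it).
- r.place_of(query, camera): "location" ([row, column] in pixels: a listed point, or the origin of a listed thing).
The state is a dict: "clock": time; "qpos": joint angles; "qvel": joint speeds; "joint_efforts": joint torques, N m; "eef_pos": TCP position; "tcp_rot": TCP orientation; "contact_force": force on the tool from outside, world axes, zero at the start; "wrist_torque": the same for the moment, N m; "opening": opening from 0.0 (shut) to 1.0 (fully open).
Only numpy, scipy, OpenCV 4.12 (cv2) and the standard library are available. Lean on these libraries where they do the work, as an engineer would, in place of code of your own. Each camera call takes 0.05 s, during which the arm holds its last target. There are 200 camera calls.

## Working session

There is one attempt and no reset: what is moved stays moved. The work goes in short steps, Python scripts to look and compute and a tool call to move; the robot and the scene stay as the last step left them, time stands still between calls to the robot, and variables do not carry over. Pictures are saved under pics/ and viewed, about 12 in all and at most 16, crops included, and the job is handed in when it is done.

Besides the shell and the picture viewer there is one more tool, called as name(argument=value, ...), one argument or row to a line, values as JSON. move_arm: Moves the arm, as the interface text tells. Its arguments: {"type":"object","properties":{"increments":{"type":"array","items":{"type":"object","properties":{"tx":{"type":"number"},"ty":{"type":"number"},"tz":{"type":"number"},"rx":{"type":"number"},"ry":{"type":"number"},"rz":{"type":"number"},"gripper":{"type":"number"}}}},"squeeze":{"type":"number"}},"required":["increments"]}

```bash
mkdir -p pics; ls; cat > h.py <<'E'
import numpy as np, cv2
from rig import r
from scipy.spatial.transform import Rotation as Ro
def cam(name, s=None):
    m=r.camera_model(name)
    if name!="wrist": 
        R=np.array(m["R"]);t=np.array(m["t"]); return m,R.T,-R.T@t
    H=np.array(m["hand_eye"]); s=s or r.sense()
    Rt=Ro.from_euler('xyz',s["tcp_rot"]).as_matrix()
    return m,Rt@H[:3,:3],Rt@H[:3,3]+np.array(s["eef_pos"])
def rays(m,uv):
    uv=np.asarray(uv,float).reshape(-1,2)
    d=np.stack([(uv[:,0]-m["cx"])/m["fx"],(uv[:,1]-m["cy"])/m["fy"]],1)
    x=d.copy()
    for _ in range(20): x=d/(1+m["k1"]*(x**2).sum(1,keepdims=True))
    return np.c_[x,np.ones(len(x))]
def plane(c,uv,z):   # pixels (u,v)-> world at height z
    m,R,o=c; w=rays(m,uv)@R.T; return o+w*((z-o[2])/w[:,2])[:,None]
def pts(c,uv,dep):
    m,R,o=c; uv=np.asarray(uv); d=dep[uv[:,1],uv[:,0]]
    return (o+(rays(m,uv)*d[:,None])@R.T)[d>0]
def save(n,p): cv2.imwrite(f"pics/{n}.png",cv2.cvtColor(p,cv2.COLOR_RGB2BGR))
E
python3 - <<'E'
from h import *
s=r.sense(); print(s)
for n in ["scene","top"]:
    p,d=r.grab_frame(n); save(n+"0",p); np.save(n+"0d.npy",d); c=cam(n); print(n,c[2],c[0]["fx"])
    for q in ["ink_pad","sticker_roll","stamp","kiwi","red_marker","blue_marker","brown_roll"]:
        for o in r.cut_out(q,n)[:3]:
            mk=o["mask"].astype(np.uint8); v,u=np.nonzero(mk); P=pts(c,np.c_[u,v],d)
            z=np.percentile(P[:,2],[5,50,95]).round(); cc=P.mean(0)
            (a,b),(w,h),an=cv2.minAreaRect(P[:,:2].astype(np.float32))
            print(n,q,round(o["confidence"],2),o["bbox"],"mean",cc.round(),"z",z,"rect",round(a),round(b),round(w),round(h),round(an))
E
```

```text
pics
{'clock': 0.0, 'qpos': array([-1.25641159e+00,  3.53648194e-01,  1.63414088e+00,  1.62121796e-05,
        1.15516684e+00, -2.39878676e-03]), 'qvel': array([-3.07548280e-04,  1.32035308e-03, -5.17831893e-05,  2.13279547e-04,
       -1.09369770e-03,  2.01171552e-04]), 'joint_efforts': array([ 4.81414336e-04, -6.05252051e+01, -3.42062688e+01, -3.81515815e-05,
        9.43918945e-03,  1.37088122e-06]), 'eef_pos': array([ 194.55541172, -593.45375871,  230.55875224]), 'tcp_rot': array([-3.14022943e+00, -1.80931007e-05,  3.16776953e-01]), 'contact_force': array([-0.12829938,  0.8523386 ,  0.23636035]), 'wrist_torque': array([0.05503987, 0.03317578, 0.0498655 ]), 'opening': 0.9988508191958135}
scene [-137.35909207 1010.40895325  974.2167109 ] 479.0551307463968
scene ink_pad 0.57 [271.6, 172.3, 313.3, 196.5] mean [ 433. -124.   15.] z [ 3. 16. 20.] rect 436 -130 122 94 20
scene sticker_roll 0.68 [235.5, 215.5, 261.5, 243.2] mean [442. 144.  24.] z [ 6. 28. 33.] rect 445 140 74 77 32
scene stamp 0.72 [226.8, 171.3, 247.4, 189.6] mean [588. -22.  24.] z [ 0. 19. 67.] rect 603 -51 64 127 19
[... 803 characters left out ...]
. 136.  26.] z [-1. 30. 36.] rect 454 139 83 76 49
top stamp 0.56 [260.3, 163.4, 278.9, 182.1] mean [589. -25.  32.] z [ 8. 22. 70.] rect 596 -26 56 41 66
top stamp 0.52 [204.3, 203.1, 228.6, 225.7] mean [449. 137.  30.] z [16. 31. 37.] rect 451 140 81 72 58
top kiwi 0.49 [216.9, 156.1, 241.8, 172.3] mean [598. 114.  37.] z [25. 38. 48.] rect 601 115 52 62 22
top red_marker 0.54 [162.6, 162.2, 196.1, 181.3] mean [584. 266.  13.] z [ 8. 13. 18.] rect 584 261 114 17 72
top blue_marker 0.57 [345.5, 167.6, 384.5, 183.3] mean [ 597. -340.   13.] z [ 2. 14. 20.] rect 600 -341 127 23 76
top brown_roll 0.8 [303.5, 155.0, 335.3, 190.6] mean [ 589. -180.   34.] z [-1. 44. 52.] rect 598 -182 102 117 61
```

```bash
python3 - <<'E'
import cv2
a=cv2.imread("pics/top0.png")[120:270,100:440]
cv2.imwrite("pics/top0c.png",cv2.resize(a,None,fx=2.35,fy=2.35,interpolation=cv2.INTER_CUBIC))
E
```

```text
(no output)
```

View pics/top0c.png

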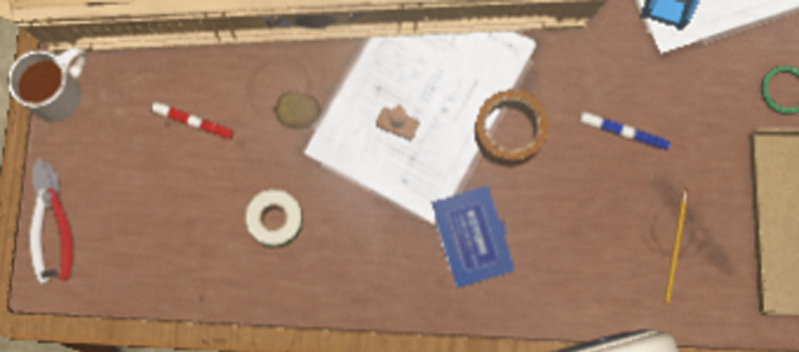

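View pics/scene0.png

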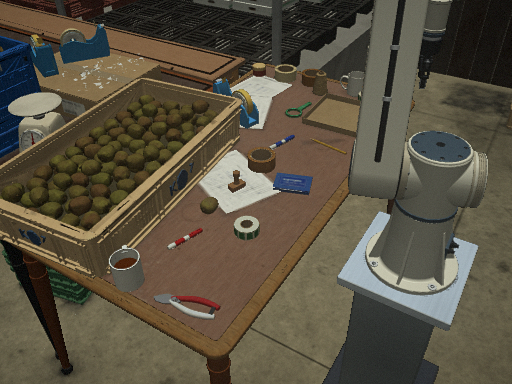

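The top view shows the loose kiwi at (297,110) in the crop, the stamp at (398,122), the pad at (472,237) leaning left at its far end, and the sticker roll at (273,218) to the pad's left. The red marker is at (193,120) and the blue one at (625,131). The scene view agrees with this, and the crate stands behind the row. I'll go above the stamp first.

move_arm(
  increments=[
    {"tx":3.95,"ty":-2.98},
    {"tx":3.95,"ty":-2.98},
    {"tx":3.95,"ty":-2.98},
    {"tx":3.95,"ty":-2.98},
    {"tx":3.95,"ty":-2.98},
    {"tx":3.95,"ty":-2.98},
    {"tx":3.95,"ty":-2.98},
    {"tx":3.95,"ty":-2.98},
    {"tx":3.95,"ty":-2.98},
    {"tx":3.95,"ty":-2.98},
    {"tx":3.95,"ty":-2.98},
    {"tx":3.95,"ty":-2.98},
  ],
)

```text
invalid input
```

move_arm(
  increments=[
    {"tx":3.5,"ty":-2.6},
    {"tx":1.5,"ty":-1.2},
    {},
  ],
)

```text
invalid input
```

```bash
cat >> h.py <<'E'
def look(name="wrist",qs=(),tag=None,n=2):
    s=r.sense(); p,d=r.grab_frame(name); c=cam(name,s)
    if tag: save(tag,p)
    for q in qs:
        for o in r.cut_out(q,name)[:n]:
            v,u=np.nonzero(o["mask"]); P=pts(c,np.c_[u,v],d)
            if len(P)<20: continue
            (a,b),(w,h),an=cv2.minAreaRect(P[:,:2].astype(np.float32))
            print(q,round(o["confidence"],2),np.round(o["bbox"]),"med",np.median(P,0).round(1),"z",np.percentile(P[:,2],[5,50,95]).round(),"rect",np.round([a,b,w,h,an],1))
    return s,p,d,c
def go(x,y,z,yaw=None,s=None):   # prints shift in tool axes (cm), turn rz (deg), from the sensed pose
    s=s or r.sense(); R=Ro.from_euler('xyz',s["tcp_rot"])
    d=R.inv().apply(np.array([x,y,z])-s["eef_pos"])/10
    print("at",s["eef_pos"].round(1),"rot",np.degrees(s["tcp_rot"]).round(2),"clock",round(s["clock"],2),"F",s["contact_force"].round(1),"op",round(s["opening"],3))
    a=None
    if yaw is not None: a=-(yaw-np.degrees(s["tcp_rot"][2])); a=(a+90)%180-90
    print("shift",d.round(2),"norm",np.linalg.norm(d).round(2),"rz",a,"q6",s["qpos"][5].round(2))
E
python3 - <<'E'
from h import *
s,p,d,c=look("wrist",["stamp","kiwi","brown_roll","ink_pad"],"w1")
print(r.camera_model("wrist")["hand_eye"],c[2]); go(590,-25,230)
E
```

```text
[[-1.55747219e-03 -9.63296185e-01 -2.68436277e-01  6.74542151e+01]
 [ 9.99998782e-01 -1.52640851e-03 -3.24422618e-04  5.73504182e-01]
 [-9.72283482e-05 -2.68436456e-01  9.63297389e-01 -1.42613612e+02]
 [ 0.00000000e+00  0.00000000e+00  0.00000000e+00  1.00000000e+00]] [ 258.97180635 -573.43791599  373.89022189]
at [ 194.7 -593.9  231.3] rot [-180.     -0.     18.15] clock 1.05 F [-0.5 -0.3  0.1] op 0.999
shift [ 55.28 -41.75   0.13] norm 69.27 rz None q6 -0.0
```

View pics/w1.png

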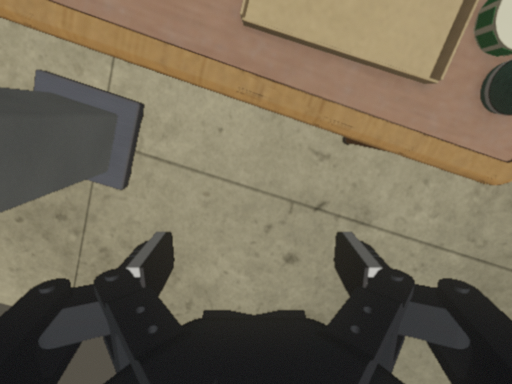

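The arm did not move: both calls were refused. The picture shows the start view of the floor and table edge. I'll try one row with a squeeze given.

move_arm(
  increments=[
    {"tx":3.95,"ty":-2.98,"tz":0,"rx":0,"ry":0,"rz":0,"gripper":1},
  ],
  squeeze=40,
)

```text
clock: 1.15
eef_pos: [221.4, -556.4, 231.3]
tcp_rot: [3.139, 0.001, 0.313]
contact_force: [1.3, -0.8, -0.0]
opening: 1.0
```

move_arm(
  increments=[
    {"tx":3.95,"ty":-2.98,"gripper":1},
    {"tx":3.95,"ty":-2.98,"gripper":1},
    {"tx":3.95,"ty":-2.98,"gripper":1},
    {"tx":3.95,"ty":-2.98,"gripper":1},
    {"tx":3.95,"ty":-2.98,"gripper":1},
    {"tx":3.95,"ty":-2.98,"gripper":1},
    {"tx":3.95,"ty":-2.98,"gripper":1},
    {"tx":3.95,"ty":-2.98,"gripper":1},
    {"tx":3.95,"ty":-2.98,"gripper":1},
    {"tx":3.95,"ty":-2.98,"gripper":1},
    {"tx":3.95,"ty":-2.98,"gripper":1},
  ],
)

```text
invalid input
```

move_arm(
  increments=[
    {"tx":3.95,"ty":-2.98,"tz":0,"rx":0,"ry":0,"rz":0,"gripper":1},
    {"tx":3.95,"ty":-2.98,"tz":0,"rx":0,"ry":0,"rz":0,"gripper":1},
    {"tx":3.95,"ty":-2.98,"tz":0,"rx":0,"ry":0,"rz":0,"gripper":1},
    {"tx":3.95,"ty":-2.98,"tz":0,"rx":0,"ry":0,"rz":0,"gripper":1},
    {"tx":3.95,"ty":-2.98,"tz":0,"rx":0,"ry":0,"rz":0,"gripper":1},
    {"tx":3.95,"ty":-2.98,"tz":0,"rx":0,"ry":0,"rz":0,"gripper":1},
    {"tx":3.95,"ty":-2.98,"tz":0,"rx":0,"ry":0,"rz":0,"gripper":1},
    {"tx":3.95,"ty":-2.98,"tz":0,"rx":0,"ry":0,"rz":0,"gripper":1},
    {"tx":3.95,"ty":-2.98,"tz":0,"rx":0,"ry":0,"rz":0,"gripper":1},
    {"tx":3.95,"ty":-2.98,"tz":0,"rx":0,"ry":0,"rz":0,"gripper":1},
    {"tx":3.95,"ty":-2.98,"tz":0,"rx":0,"ry":0,"rz":0,"gripper":1},
  ],
)

```text
clock: 2.25
eef_pos: [534.7, -104.5, 231.6]
tcp_rot: [3.141, -0.001, 0.317]
contact_force: [0.9, -0.7, 0.9]
opening: 1.003
```

move_arm(
  increments=[
    {"tx":3,"ty":-2.4,"tz":0,"rx":0,"ry":0,"rz":0,"gripper":1},
    {"tx":0,"ty":0,"tz":0,"rx":0,"ry":0,"rz":0,"gripper":1},
  ],
)

```text
clock: 2.45
eef_pos: [557.1, -70.6, 231.4]
tcp_rot: [-3.141, -0.002, 0.321]
contact_force: [-0.5, -1.1, -0.4]
opening: 1.0
```

```bash
python3 - <<'E'
from h import *
s,p,d,c=look("wrist",["stamp","kiwi","brown_roll","ink_pad"],"w2")
print(c[2]); go(590,-25,230)
E
```

```text
stamp 0.59 [200. 108. 251. 150.] med [595.1 -25.4  22.3] z [14. 22. 70.] rect [590.2 -21.5  60.   37.3  71.2]
kiwi 0.97 [ 92.  62. 148. 109.] med [603.3 108.2  39.4] z [25. 39. 46.] rect [599.3 121.1  79.4  55.3  83.2]
brown_roll 0.65 [300. 130. 384. 210.] med [ 593.  -185.1   47. ] z [ 4. 47. 49.] rect [ 585.1 -190.9  125.   109.5   89. ]
ink_pad 0.81 [241. 210. 300. 292.] med [ 445.6 -129.9   18. ] z [16. 18. 19.] rect [ 435.1 -135.1  137.9   88.9   17.2]
[621.10130214 -50.01598169 374.11139521]
at [554.1 -75.3 231.3] rot [1.7999e+02 3.0000e-02 1.8090e+01] clock 2.7 F [-0.4  0.6  0.3] op 1.0
shift [ 4.97 -3.66  0.12] norm 6.18 rz None q6 1.12
```

View pics/w2.png

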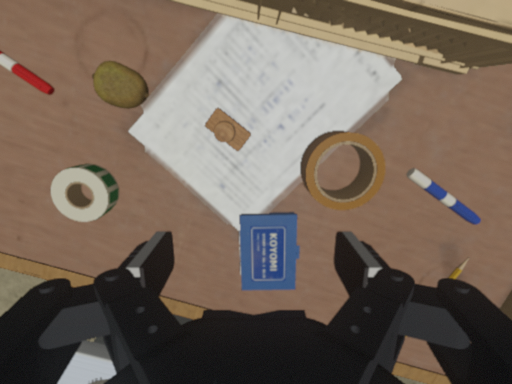

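The wrist picture shows the whole kit. The stamp is at (228,129) with its base long axis diagonal, and the pad at (269,251) is nearly square to the tool with a small clasp on its right. The roll is at (84,192), the kiwi at (120,84), and there is a marker on each side. I'll measure everything from this frame by depth and plane.

```bash
python3 - <<'E'
from h import *
s,p,d,c=look("wrist")
hsv=cv2.cvtColor(p,cv2.COLOR_RGB2HSV)
def mask(q):
    o=r.cut_out(q,"wrist")
    return o[0]["mask"],o[0]["confidence"]
for q,z in [("ink_pad",18),("sticker_roll",32),("stamp",22),("kiwi",23),("red_marker",7.5),("blue_marker",8.5)]:
    m,cf=mask(q)
    if q=="ink_pad": m=cv2.inRange(hsv,(100,110,40),(125,255,255))>0; m[:205]=0;m[305:]=0;m[:,:225]=0;m[:,310:]=0
    v,u=np.nonzero(m); P3=pts(c,np.c_[u,v],d)
    if q=="sticker_roll":
        k=P3[(P3[:,2]>27)]; print("  top ring depth circle",np.array(cv2.minEnclosingCircle(k[:,:2].astype(np.float32))[0]).round(1), k.mean(0).round(1))
    if q=="stamp":
        k=P3[P3[:,2]>60]; print("  handle",k.mean(0).round(1),len(k)); m=m&(d>c[2][2]-60); 
        k=P3[(P3[:,2]>17)&(P3[:,2]<27)]; print("  base",np.round(cv2.minAreaRect(k[:,:2].astype(np.float32))[:2],1),cv2.minAreaRect(k[:,:2].astype(np.float32))[2])
    if q=="kiwi": print("  top",P3[P3[:,2]>42].mean(0).round(1))
    P=plane(c,np.c_[u,v],z)[:,:2].astype(np.float32)
    print(q,round(cf,2),"centroid",P.mean(0).round(1),"rect",[np.round(x,1) for x in cv2.minAreaRect(P)],"pca",end=" ")
    e,V=np.linalg.eigh(np.cov(P.T)); a=np.degrees(np.arctan2(V[1,1],V[0,1])); print(round((a+90)%180-90,1),"ratio",(e[1]/e[0])**.5)
    if q=="ink_pad":
        for a in (17,18,19,20):
            t=np.radians(a); X=P@np.array([np.cos(t),np.sin(t)]); Y=P@np.array([-np.sin(t),np.cos(t)])
            print("  ",a,np.percentile(X,[.3,1,99,99.7]).round(1),np.percentile(Y,[.3,1,3,97,99,99.7]).round(1))
E
```

```text
ink_pad 0.91 centroid [ 444.5 -131.4] rect [array([ 442.3, -133.6]), array([120.6,  83.4]), np.float64(19.2)] pca 18.9 ratio 1.481703623844449
   17 [324.1 324.6 443.2 444.6] [-297.6 -295.7 -293.4 -216.8 -215.2 -215.1]
   18 [320.1 320.1 438.2 439.7] [-304.2 -302.1 -299.9 -224.  -222.7 -222.2]
   19 [314.9 315.5 434.  434.8] [-310.6 -308.8 -306.5 -230.6 -229.4 -228.9]
   20 [309.9 310.8 429.4 429.9] [-317.  -315.4 -312.6 -237.1 -235.7 -235.1]
  top ring depth circle [451.4 136.7] [452.7 135.5  31.7]
sticker_roll 0.86 centroid [456.9 130.8] rect [array([456.9, 130.4]), array([74.5, 91.6]), np.float64(44.3)] pca -47.4 ratio 1.2149451330238452
  handle [593.7 -24.4  68.2] 376
  base [[593.1 -23.5]
 [ 55.8  30. ]] 70.6619644165039
stamp 0.92 centroid [593.2 -23.6] rect [array([592. , -23.2]), array([57.3, 34.6]), np.float64(71.4)] pca 70.7 ratio 1.754788240069673
  top [602.8 113.9  44.3]
kiwi 0.97 centroid [602.3 116.2] rect [array([602. , 114.9]), array([68.7, 50.1]), np.float64(89.7)] pca -89.5 ratio 1.33461031429912
red_marker 0.72 centroid [576.  234.2] rect [array([576. , 233.5]), array([65.4, 15.8]), np.float64(71.9)] pca 71.9 ratio 4.254488877833416
blue_marker 0.96 centroid [ 598.8 -339.3] rect [array([ 598.2, -341.1]), array([133.1,  16.3]), np.float64(72.9)] pca 73.6 ratio 8.736306716663789
```

```bash
python3 - <<'E'
from h import *
s,p,d,c=look("wrist")
u,v=np.meshgrid(range(0,512,2),range(0,230,2)); P=pts(c,np.c_[u.ravel(),v.ravel()],d)
for y in range(-200,200,50):
    k=P[(abs(P[:,1]-y)<10)&(P[:,2]>60)&(P[:,0]>620)]; print(y,len(k), k[:,0].min().round() if len(k) else 0,k[:,2].max().round() if len(k) else 0)
go(593.5,-24,32,yaw=18.15)
E
```

```text
-200 284 732.0 159.0
-150 219 728.0 158.0
-100 75 727.0 128.0
-50 7 725.0 77.0
0 0 0 0
50 0 0 0
100 0 0 0
150 0 0 0
at [554.6 -74.6 231.4] rot [ 1.800e+02 -1.000e-02  1.812e+01] clock 3.1 F [ 0.3  0.2 -0.2] op 1.001
shift [ 5.26 -3.6  19.94] norm 20.93 rz -0.02908325364371933 q6 1.12
```

move_arm(
  increments=[
    {"tx":2.6,"ty":-1.8,"tz":2,"rx":0,"ry":0,"rz":0,"gripper":1},
    {"tx":2.66,"ty":-1.8,"tz":2,"rx":0,"ry":0,"rz":0,"gripper":1},
    {"tx":0,"ty":0,"tz":4,"rx":0,"ry":0,"rz":0,"gripper":1},
    {"tx":0,"ty":0,"tz":4,"rx":0,"ry":0,"rz":0,"gripper":1},
    {"tx":0,"ty":0,"tz":4,"rx":0,"ry":0,"rz":0,"gripper":1},
    {"tx":0,"ty":0,"tz":3,"rx":0,"ry":0,"rz":0,"gripper":1},
    {"tx":0,"ty":0,"tz":0.9,"rx":0,"ry":0,"rz":0,"gripper":1},
    {"tx":0,"ty":0,"tz":0,"rx":0,"ry":0,"rz":0,"gripper":1},
    {"tx":0,"ty":0,"tz":0,"rx":0,"ry":0,"rz":0,"gripper":1},
  ],
)

```text
clock: 4.0
eef_pos: [594.6, -23.8, 33.6]
tcp_rot: [3.141, -0.002, 0.317]
contact_force: [-1.0, 0.4, 1.0]
opening: 0.996
```

move_arm(
  increments=[
    {"tx":0,"ty":0,"tz":0,"rx":0,"ry":0,"rz":0,"gripper":0},
    {"tx":0,"ty":0,"tz":0,"rx":0,"ry":0,"rz":0,"gripper":-0.3},
    {"tx":0,"ty":0,"tz":0,"rx":0,"ry":0,"rz":0,"gripper":-1},
    {"tx":0,"ty":0,"tz":0,"rx":0,"ry":0,"rz":0,"gripper":-1},
    {"tx":0,"ty":0,"tz":0,"rx":0,"ry":0,"rz":0,"gripper":-1},
    {"tx":0,"ty":0,"tz":0,"rx":0,"ry":0,"rz":0,"gripper":-1},
    {"tx":0,"ty":0,"tz":0,"rx":0,"ry":0,"rz":0,"gripper":-1},
    {"tx":0,"ty":0,"tz":0,"rx":0,"ry":0,"rz":0,"gripper":-1},
  ],
)

```text
clock: 4.8
eef_pos: [593.8, -23.6, 32.6]
tcp_rot: [3.142, -0.001, 0.317]
contact_force: [-0.6, 2.3, 5.3]
opening: 0.255
```

move_arm(
  increments=[
    {"tx":0,"ty":0,"tz":-1,"rx":0,"ry":0,"rz":0,"gripper":-1},
    {"tx":0,"ty":0,"tz":-3,"rx":0,"ry":0,"rz":0,"gripper":-1},
    {"tx":0,"ty":0,"tz":-4,"rx":0,"ry":0,"rz":0,"gripper":-1},
    {"tx":0,"ty":0,"tz":-4,"rx":0,"ry":0,"rz":0,"gripper":-1},
    {"tx":-3.6,"ty":0.7,"tz":-2,"rx":0,"ry":0,"rz":0,"gripper":-1},
    {"tx":-4,"ty":0.8,"tz":-1,"rx":0,"ry":0,"rz":0,"gripper":-1},
    {"tx":-4,"ty":0.8,"tz":0,"rx":0,"ry":0,"rz":0,"gripper":-1},
    {"tx":-4,"ty":0.8,"tz":0,"rx":0,"ry":0,"rz":0,"gripper":-1},
    {"tx":-4,"ty":0.8,"tz":0,"rx":0,"ry":0,"rz":0,"gripper":-1},
    {"tx":-4,"ty":0.8,"tz":0,"rx":0,"ry":0,"rz":0,"gripper":-1},
    {"tx":-3,"ty":0.5,"tz":0,"rx":0,"ry":0,"rz":0,"gripper":-1},
    {"tx":-1,"ty":0.3,"tz":0,"rx":0,"ry":0,"rz":0,"gripper":-1},
  ],
)

```text
clock: 6.0
eef_pos: [345.6, -162.3, 182.3]
tcp_rot: [-3.141, 0.001, 0.315]
contact_force: [0.0, 0.7, -0.5]
opening: 0.256
```

```bash
python3 - <<'E'
from h import *
s,p,d,c=look("wrist",["ink_pad","stamp","sticker_roll"],"w3")
go(444,-131,60)
np.save("w3d.npy",d)
E
```

```text
ink_pad 0.82 [212.  16. 298. 141.] med [ 445.5 -130.9   18. ] z [17. 18. 19.] rect [ 442.7 -133.4  128.2   93.8   17.9]
stamp 0.77 [202. 181. 299. 294.] med [ 351.9 -158.7  184.1] z [163. 184. 220.] rect [   7.1 -226.7  734.5  222.3   20.4]
sticker_roll 0.94 [ 0.  2. 45. 26.] med [429.9 106.6  17.1] z [ 2. 17. 32.] rect [426.7 116.   14.9  56.2  40.6]
at [ 349.5 -162.1  182.7] rot [ 1.7996e+02 -7.0000e-02  1.8110e+01] clock 6.2 F [-0.6 -0.3 -0.4] op 0.252
shift [ 9.93 -0.02 12.28] norm 15.79 rz None q6 0.82
```

View pics/w3.png

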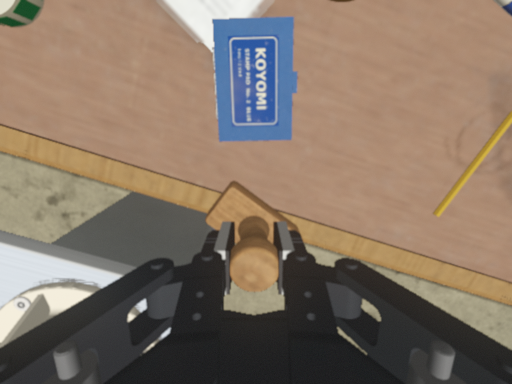

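The frame shows the tin's corners near (213,19), (294,17), (291,140) and (219,141), with a clasp on the right at (298,80). The stamp hangs upright in the fingers.

```bash
python3 - <<'E'
from h import *
c=cam("wrist")
p=cv2.cvtColor(cv2.imread("pics/w3.png"),cv2.COLOR_BGR2RGB); hsv=cv2.cvtColor(p,cv2.COLOR_RGB2HSV)
m=cv2.inRange(hsv,(100,90,40),(125,255,255)); m[150:]=0; m[:,:190]=0; m[:,310:]=0
for z in (18,):
    m2=cv2.morphologyEx(cv2.morphologyEx(m,cv2.MORPH_CLOSE,np.ones((25,25))),cv2.MORPH_OPEN,np.ones((45,45)))
    for mm in (m,m2):
        v,u=np.nonzero(mm); P=plane(c,np.c_[u,v],z)[:,:2].astype(np.float32)
        print([np.round(x,1) for x in cv2.minAreaRect(P)],P.mean(0).round(1))
    C=plane(c,[(213,18),(294,16.5),(291.5,140),(219,141.5)],z); print(C.round(1),C.mean(0).round(1))
    for i in range(4):
        e=C[(i+1)%4]-C[i]; print(np.linalg.norm(e).round(1),np.degrees(np.arctan2(e[1],e[0])).round(1))
E
```

```text
[array([ 445.6, -134.1]), array([120.5,  85.2]), np.float64(19.4)] [ 448.7 -131.2]
[array([ 444.8, -132.3]), array([118.8,  81.3]), np.float64(18.0)] [ 447.8 -131.3]
[[ 489.3  -74.3   18. ]
 [ 515.7 -151.2   18. ]
 [ 400.3 -191.1   18. ]
 [ 373.4 -113.8   18. ]] [ 444.7 -132.6   18. ]
81.3 -71.0
122.1 -160.9
81.8 109.2
122.5 18.8
```

move_arm(
  increments=[
    {"tx":3,"ty":0.1,"tz":0,"rx":0,"ry":0,"rz":0,"gripper":-1},
    {"tx":4,"ty":0.1,"tz":0,"rx":0,"ry":0,"rz":0,"gripper":-1},
    {"tx":3,"ty":0.1,"tz":0,"rx":0,"ry":0,"rz":0,"gripper":-1},
    {"tx":0,"ty":0,"tz":1,"rx":0,"ry":0,"rz":8.5,"gripper":-1},
    {"tx":0,"ty":0,"tz":1.5,"rx":0,"ry":0,"rz":8.5,"gripper":-1},
    {"tx":0,"ty":0,"tz":1.5,"rx":0,"ry":0,"rz":8.5,"gripper":-1},
    {"tx":0,"ty":0,"tz":1.5,"rx":0,"ry":0,"rz":8.5,"gripper":-1},
    {"tx":0,"ty":0,"tz":1.5,"rx":0,"ry":0,"rz":8.5,"gripper":-1},
    {"tx":0,"ty":0,"tz":1.5,"rx":0,"ry":0,"rz":8.5,"gripper":-1},
    {"tx":0,"ty":0,"tz":1,"rx":0,"ry":0,"rz":0.8,"gripper":-1},
    {"tx":0,"ty":0,"tz":0,"rx":0,"ry":0,"rz":0,"gripper":-1},
    {"tx":0,"ty":0,"tz":0,"rx":0,"ry":0,"rz":0,"gripper":-1},
  ],
)

```text
clock: 7.4
eef_pos: [444.9, -133.3, 87.3]
tcp_rot: [-3.142, 0.0, -0.583]
contact_force: [0.9, 0.3, -0.7]
opening: 0.255
```

```bash
python3 - <<'E'
from h import *
go(445.5,-134,50.5,yaw=-33.6)
E
```

```text
at [ 444.9 -133.3   87.3] rot [-1.800e+02  1.000e-02 -3.343e+01] clock 7.4 F [ 0.9  0.3 -0.7] op 0.255
shift [0.09 0.02 3.68] norm 3.68 rz 0.17385119252682557 q6 1.86
```

move_arm(
  increments=[
    {"tx":0.05,"ty":0,"tz":1.5,"rx":0,"ry":0,"rz":0,"gripper":-1},
    {"tx":0,"ty":0,"tz":1.2,"rx":0,"ry":0,"rz":0,"gripper":-1},
    {"tx":0,"ty":0,"tz":0.6,"rx":0,"ry":0,"rz":0,"gripper":-1},
    {"tx":0,"ty":0,"tz":0.3,"rx":0,"ry":0,"rz":0,"gripper":-1},
    {"tx":0,"ty":0,"tz":0,"rx":0,"ry":0,"rz":0,"gripper":-1},
    {"tx":0,"ty":0,"tz":0,"rx":0,"ry":0,"rz":0,"gripper":-1},
  ],
)

```text
clock: 8.0
eef_pos: [444.9, -134.0, 51.6]
tcp_rot: [-3.142, -0.0, -0.587]
contact_force: [-0.7, -0.3, -0.0]
opening: 0.256
```

move_arm(
  increments=[
    {"tx":0,"ty":0,"tz":0.08,"rx":0,"ry":0,"rz":0,"gripper":-1},
    {"tx":0,"ty":0,"tz":0,"rx":0,"ry":0,"rz":0,"gripper":-1},
    {"tx":0,"ty":0,"tz":0,"rx":0,"ry":0,"rz":0,"gripper":-1},
  ],
)

```text
clock: 8.3
eef_pos: [445.1, -134.0, 50.8]
tcp_rot: [-3.141, -0.001, -0.587]
contact_force: [0.2, 1.2, 2.0]
opening: 0.251
```

move_arm(
  increments=[
    {"tx":0,"ty":0,"tz":0,"rx":0,"ry":0,"rz":0,"gripper":-0.3},
    {"tx":0,"ty":0,"tz":0,"rx":0,"ry":0,"rz":0,"gripper":0},
    {"tx":0,"ty":0,"tz":0,"rx":0,"ry":0,"rz":0,"gripper":1},
    {"tx":0,"ty":0,"tz":0,"rx":0,"ry":0,"rz":0,"gripper":1},
    {"tx":0,"ty":0,"tz":0,"rx":0,"ry":0,"rz":0,"gripper":1},
    {"tx":0,"ty":0,"tz":0,"rx":0,"ry":0,"rz":0,"gripper":1},
    {"tx":0,"ty":0,"tz":-2,"rx":0,"ry":0,"rz":0,"gripper":1},
    {"tx":0,"ty":0,"tz":-4,"rx":0,"ry":0,"rz":0,"gripper":1},
    {"tx":0,"ty":0,"tz":-4,"rx":0,"ry":0,"rz":-5,"gripper":1},
    {"tx":0,"ty":0,"tz":-4,"rx":0,"ry":0,"rz":-8.5,"gripper":1},
    {"tx":0,"ty":0,"tz":-1,"rx":0,"ry":0,"rz":-8.5,"gripper":1},
  ],
)

```text
clock: 9.4
eef_pos: [446.8, -134.5, 204.7]
tcp_rot: [3.141, -0.006, -0.197]
contact_force: [0.8, 0.6, 0.4]
opening: 0.996
```

move_arm(
  increments=[
    {"tx":0,"ty":0,"tz":0,"rx":0,"ry":0,"rz":-8.5,"gripper":1},
    {"tx":0,"ty":0,"tz":0,"rx":0,"ry":0,"rz":-8.5,"gripper":1},
    {"tx":0,"ty":0,"tz":0,"rx":0,"ry":0,"rz":-8.5,"gripper":1},
    {"tx":0,"ty":0,"tz":0,"rx":0,"ry":0,"rz":-8.5,"gripper":1},
    {"tx":0,"ty":0,"tz":0,"rx":0,"ry":0,"rz":-8.5,"gripper":1},
    {"tx":0,"ty":0,"tz":0,"rx":0,"ry":0,"rz":-8.5,"gripper":1},
    {"tx":0,"ty":0,"tz":0,"rx":0,"ry":0,"rz":-8.5,"gripper":1},
    {"tx":0,"ty":0,"tz":0,"rx":0,"ry":0,"rz":-8.5,"gripper":1},
    {"tx":0,"ty":0,"tz":0,"rx":0,"ry":0,"rz":-8.5,"gripper":1},
    {"tx":0,"ty":0,"tz":0,"rx":0,"ry":0,"rz":-8.5,"gripper":1},
    {"tx":0,"ty":0,"tz":0,"rx":0,"ry":0,"rz":-8.5,"gripper":1},
    {"tx":0,"ty":0,"tz":0,"rx":0,"ry":0,"rz":-8.1,"gripper":1},
  ],
)

```text
clock: 10.6
eef_pos: [444.6, -133.9, 200.4]
tcp_rot: [-3.141, -0.0, 1.576]
contact_force: [0.0, -0.3, -0.2]
opening: 1.002
```

```bash
python3 - <<'E'
from h import *
go(602,45,200,yaw=90)
E
```

```text
at [ 444.6 -133.9  200.4] rot [-179.99   -0.     90.3 ] clock 10.6 F [ 0.  -0.3 -0.2] op 1.002
shift [17.8  15.83  0.04] norm 23.82 rz 0.3005217851392672 q6 -0.3
```

move_arm(
  increments=[
    {"tx":3,"ty":2.6,"tz":0,"rx":0,"ry":0,"rz":0,"gripper":1},
    {"tx":3.5,"ty":3.2,"tz":0,"rx":0,"ry":0,"rz":0,"gripper":1},
    {"tx":3.5,"ty":3.2,"tz":0,"rx":0,"ry":0,"rz":0,"gripper":1},
    {"tx":3.5,"ty":3.2,"tz":0,"rx":0,"ry":0,"rz":0,"gripper":1},
    {"tx":3,"ty":2.6,"tz":0,"rx":0,"ry":0,"rz":0,"gripper":1},
    {"tx":1.3,"ty":1,"tz":0,"rx":0,"ry":0,"rz":0,"gripper":1},
    {"tx":0,"ty":0,"tz":0,"rx":0,"ry":0,"rz":0,"gripper":1},
    {"tx":0,"ty":0,"tz":0,"rx":0,"ry":0,"rz":0,"gripper":1},
  ],
)

```text
clock: 11.4
eef_pos: [602.0, 43.5, 200.0]
tcp_rot: [-3.14, 0.001, 1.57]
contact_force: [-0.4, -0.9, 0.1]
opening: 0.998
```

```bash
python3 - <<'E'
from h import *
s,p,d,c=look("wrist",["kiwi","red_marker"],"w4")
o=r.cut_out("kiwi","wrist")[0]; m=o["mask"]
v,u=np.nonzero(m); P3=pts(c,np.c_[u,v],d); k=P3[P3[:,2]>41]; print("top",k.mean(0).round(1),len(k))
k=P3[P3[:,2]>25]
for P in (k[:,:2],plane(c,np.c_[u,v],23)[:,:2]):
    e,V=np.linalg.eigh(np.cov(P.T)); print(P.mean(0).round(1),[np.round(x,1) for x in cv2.fitEllipse(cv2.convexHull(P.astype(np.float32)))],np.degrees(np.arctan2(V[1,1],V[0,1])).round(1))
go(602,115,30,yaw=90)
E
```

```text
kiwi 0.86 [232.  77. 275. 136.] med [601.9 115.7  39.9] z [28. 40. 46.] rect [602.3 115.   66.9  52.7  81. ]
red_marker 0.64 [215.   1. 237.  30.] med [571.1 215.1  13.2] z [ 8. 13. 17.] rect [570.6 216.3  25.8  13.6  73.1]
top [602.3 116.1  43.8] 887
[601.7 115.5] [array([601.7, 115.8]), array([49.9, 65.2]), np.float64(178.1)] 87.0
[602.  115.7] [array([602. , 115.6]), array([51.3, 66.4]), np.float64(177.0)] 87.1
at [602.2  42.8 200.6] rot [-1.7999e+02  1.0000e-02  8.9880e+01] clock 11.6 F [-1.2 -0.2  0.4] op 1.003
shift [ 7.22 -0.03 17.06] norm 18.53 rz -0.12416917561803587 q6 0.07
```

View pics/w4.png

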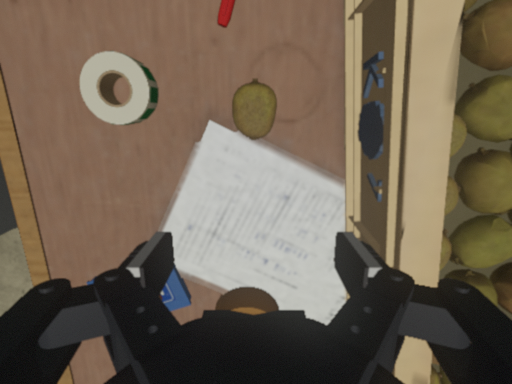

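The kiwi is at (254,108), long axis almost vertical in the picture. The sticker roll at (118,88) is fully visible, and the crate wall at column 350 and beyond is clear of the fingers. I'll measure the roll and go down.

```bash
python3 - <<'E'
from h import *
s,p,d,c=look("wrist",["sticker_roll"])
o=r.cut_out("sticker_roll","wrist")[0]; v,u=np.nonzero(o["mask"]); 
uv=np.c_[u,v][np.abs(d[v,u]-0)>0]; P3=pts(c,uv,d); k=P3[P3[:,2]>28.5]
print(cv2.minEnclosingCircle(k[:,:2].astype(np.float32)),k.mean(0), [np.round(x,1) for x in cv2.fitEllipse(cv2.convexHull(k[:,:2].astype(np.float32)))])
E
```

```text
sticker_roll 0.57 [ 78.  51. 159. 122.] med [451.8 138.1  31.7] z [ 8. 32. 33.] rect [446.5 132.9  87.9  75.1  43.3]
((450.7249450683594, 136.90969848632812), 38.14846420288086) [451.07722482 137.91555911  31.96502368] [array([450.7, 137.2]), array([73.6, 75.5]), np.float64(102.1)]
```

move_arm(
  increments=[
    {"tx":3.5,"ty":0,"tz":2,"rx":0,"ry":0,"rz":0,"gripper":1},
    {"tx":3.78,"ty":0,"tz":2,"rx":0,"ry":0,"rz":0,"gripper":1},
    {"tx":0,"ty":0,"tz":4,"rx":0,"ry":0,"rz":2.9,"gripper":1},
    {"tx":0,"ty":0,"tz":4,"rx":0,"ry":0,"rz":0,"gripper":1},
    {"tx":0,"ty":0,"tz":4,"rx":0,"ry":0,"rz":0,"gripper":1},
    {"tx":0,"ty":0,"tz":2.4,"rx":0,"ry":0,"rz":0,"gripper":1},
    {"tx":0,"ty":0,"tz":1,"rx":0,"ry":0,"rz":0,"gripper":1},
    {"tx":0,"ty":0,"tz":0,"rx":0,"ry":0,"rz":0,"gripper":1},
    {"tx":0,"ty":0,"tz":0,"rx":0,"ry":0,"rz":0,"gripper":1},
  ],
)

```text
clock: 12.65
eef_pos: [603.9, 116.8, 7.7]
tcp_rot: [3.14, -0.0, 1.519]
contact_force: [1.2, 0.0, 0.6]
opening: 0.999
```

move_arm(
  increments=[
    {"tx":0,"ty":0,"tz":0,"rx":0,"ry":0,"rz":0,"gripper":0.4},
    {"tx":0,"ty":0,"tz":0,"rx":0,"ry":0,"rz":0,"gripper":0.3},
    {"tx":0,"ty":0,"tz":0,"rx":0,"ry":0,"rz":0,"gripper":0.1},
    {"tx":0,"ty":0,"tz":0,"rx":0,"ry":0,"rz":0,"gripper":-0.2},
    {"tx":0,"ty":0,"tz":0,"rx":0,"ry":0,"rz":0,"gripper":-0.5},
    {"tx":0,"ty":0,"tz":0,"rx":0,"ry":0,"rz":0,"gripper":-0.5},
    {"tx":0,"ty":0,"tz":0,"rx":0,"ry":0,"rz":0,"gripper":-0.5},
  ],
  squeeze=30,
)

```text
clock: 13.35
eef_pos: [603.7, 117.0, 7.9]
tcp_rot: [3.14, -0.0, 1.519]
contact_force: [-2.2, -0.4, 8.3]
opening: 0.565
```

move_arm(
  increments=[
    {"tx":0,"ty":0,"tz":-0.5,"rx":0,"ry":0,"rz":0,"gripper":-0.5},
    {"tx":0,"ty":0,"tz":-1.5,"rx":0,"ry":0,"rz":0,"gripper":-0.5},
    {"tx":0,"ty":0,"tz":-3,"rx":0,"ry":0,"rz":0,"gripper":-0.5},
    {"tx":0,"ty":0,"tz":-3,"rx":0,"ry":0,"rz":0,"gripper":-0.5},
    {"tx":0,"ty":0,"tz":-2,"rx":0,"ry":0,"rz":0,"gripper":-0.5},
    {"tx":0.3,"ty":-2.4,"tz":0,"rx":0,"ry":0,"rz":0,"gripper":-0.5},
    {"tx":0.3,"ty":-3.5,"tz":0,"rx":0,"ry":0,"rz":0,"gripper":-0.5},
    {"tx":0.3,"ty":-4,"tz":0,"rx":0,"ry":0,"rz":0,"gripper":-0.5},
    {"tx":0.3,"ty":-3.5,"tz":0,"rx":0,"ry":0,"rz":0,"gripper":-0.5},
    {"tx":0.1,"ty":-2,"tz":0,"rx":0,"ry":0,"rz":0,"gripper":-0.5},
    {"tx":0,"ty":0,"tz":0,"rx":0,"ry":0,"rz":0,"gripper":-0.5},
    {"tx":0,"ty":0,"tz":0,"rx":0,"ry":0,"rz":0,"gripper":-0.5},
  ],
)

```text
clock: 14.55
eef_pos: [450.9, 138.0, 107.6]
tcp_rot: [3.139, -0.001, 1.52]
contact_force: [0.1, -0.6, -0.0]
opening: 0.559
```

```bash
python3 - <<'E'
from h import *
s,p,d,c=look("wrist",["kiwi","sticker_roll"],"w5")
s2,p2,d2,c2=look("scene",["kiwi"],"s5")
go(450.9,138.3,38,yaw=87)
a=cv2.cvtColor(p2[130:260,160:340],cv2.COLOR_RGB2BGR); b=cv2.cvtColor(p,cv2.COLOR_RGB2BGR)
a=cv2.resize(a,(399,288)); b=cv2.resize(b,(384,288)); cv2.imwrite("pics/c5.png",np.hstack([a,b]))
E
```

```text
kiwi 0.81 [204. 187. 302. 311.] med [451.4 146.1 139.9] z [126. 140. 146.] rect [450.3  82.6  92.6 174.8   1.6]
sticker_roll 0.85 [209. 149. 297. 212.] med [450.8 155.4  31.8] z [13. 32. 33.] rect [450.4 146.4  57.7  85.7  87.4]
kiwi 0.63 [235. 192. 252. 207.] med [444.2 154.9 134.3] z [113. 134. 143.] rect [448.1 148.1  39.5  48.1  33.3]
at [450.8 137.6 106.6] rot [ 1.7997e+02 -1.0000e-02  8.7020e+01] clock 14.8 F [ 0.  -0.2 -1.5] op 0.562
shift [ 0.07 -0.    6.86] norm 6.86 rz 0.023753475692345205 q6 0.35
```

View pics/c5.png

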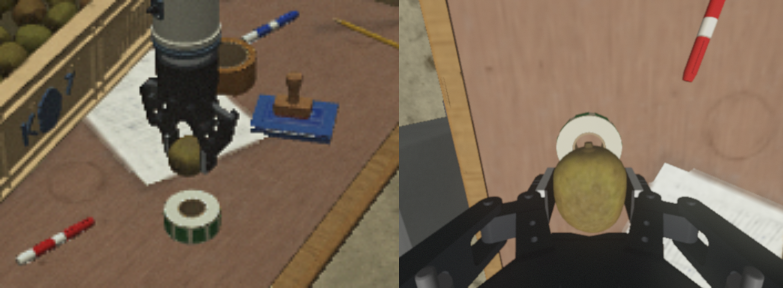

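The left half shows the stamp upright on the pad and the kiwi in the fingers above the roll. The right half is the wrist view, with the kiwi central and the roll below it. I'll check the kiwi's centre in the hand.

```bash
python3 - <<'E'
from h import *
s,p,d,c=look("wrist")
o=r.cut_out("kiwi","wrist")[0]; v,u=np.nonzero(o["mask"])
P3=pts(c,np.c_[u,v],d); g=P3[(P3[:,2]>115)&(abs(P3[:,1]-140)<60)]
k=g[g[:,2]>143]; print(k.mean(0),np.percentile(g[:,2],99))
P=plane(c,np.c_[u,v],125)[:,:2]; print(cv2.fitEllipse(cv2.convexHull(P.astype(np.float32))),s["eef_pos"])
# fit ellipsoid centre (semi-axes 25,33.5,23; long axis along tool x)
from scipy.optimize import least_squares
t=np.radians(87); Rz=np.array([[np.cos(t),np.sin(t)],[-np.sin(t),np.cos(t)]])
g=g[::5]
def f(x):
    q=(g[:,:2]-x[:2])@Rz.T; return ((q[:,0]/33.5)**2+(q[:,1]/25)**2+((g[:,2]-x[2])/23)**2)**.5-1
L=least_squares(f,[451,138,123],loss="soft_l1",f_scale=.05); print(L.x.round(1),np.abs(L.fun).mean()*25)
E
```

```text
[451.68074449 136.40330567 144.04865707] 145.2083567414803
((450.96417236328125, 136.0552520751953), (50.771793365478516, 68.8291015625), 179.36373901367188) [450.83630291 137.61425585 106.57179378]
[451.1 134.8 121.8] 0.670501401250982
```

move_arm(
  increments=[
    {"tx":0.15,"ty":0,"tz":2,"rx":0,"ry":0,"rz":0,"gripper":-0.5},
    {"tx":0,"ty":0,"tz":2.5,"rx":0,"ry":0,"rz":0,"gripper":-0.5},
    {"tx":0,"ty":0,"tz":1.5,"rx":0,"ry":0,"rz":0,"gripper":-0.5},
    {"tx":0,"ty":0,"tz":0.7,"rx":0,"ry":0,"rz":0,"gripper":-0.5},
    {"tx":0,"ty":0,"tz":0,"rx":0,"ry":0,"rz":0,"gripper":-0.5},
    {"tx":0,"ty":0,"tz":0,"rx":0,"ry":0,"rz":0,"gripper":-0.5},
  ],
)

```text
clock: 15.5
eef_pos: [450.3, 139.2, 39.8]
tcp_rot: [3.141, -0.0, 1.519]
contact_force: [0.2, 0.6, -0.4]
opening: 0.562
```

move_arm(
  increments=[
    {"tx":0,"ty":0,"tz":0.1,"rx":0,"ry":0,"rz":0,"gripper":-0.5},
    {"tx":0,"ty":0,"tz":0,"rx":0,"ry":0,"rz":0,"gripper":-0.5},
    {"tx":0,"ty":0,"tz":0,"rx":0,"ry":0,"rz":0,"gripper":-0.5},
  ],
)

```text
clock: 15.8
eef_pos: [450.2, 139.3, 38.9]
tcp_rot: [3.141, -0.0, 1.519]
contact_force: [0.7, 1.2, -0.7]
opening: 0.561
```

move_arm(
  increments=[
    {"tx":0,"ty":0,"tz":0.1,"rx":0,"ry":0,"rz":0,"gripper":-0.5},
    {"tx":0,"ty":0,"tz":0,"rx":0,"ry":0,"rz":0,"gripper":-0.5},
    {"tx":0,"ty":0,"tz":0,"rx":0,"ry":0,"rz":0,"gripper":-0.5},
  ],
)

```text
clock: 16.1
eef_pos: [450.2, 139.3, 37.7]
tcp_rot: [3.141, -0.0, 1.519]
contact_force: [0.3, -0.4, 2.6]
opening: 0.563
```

move_arm(
  increments=[
    {"tx":0,"ty":0,"tz":0.07,"rx":0,"ry":0,"rz":0,"gripper":-0.5},
    {"tx":0,"ty":0,"tz":0,"rx":0,"ry":0,"rz":0,"gripper":-0.5},
    {"tx":0,"ty":0,"tz":0,"rx":0,"ry":0,"rz":0,"gripper":-0.5},
  ],
)

```text
clock: 16.4
eef_pos: [450.3, 139.2, 37.3]
tcp_rot: [3.141, -0.0, 1.519]
contact_force: [-2.0, 0.1, 10.1]
opening: 0.562
```

move_arm(
  increments=[
    {"tx":0,"ty":0,"tz":-0.06,"rx":0,"ry":0,"rz":0,"gripper":0.12},
    {"tx":0,"ty":0,"tz":0,"rx":0,"ry":0,"rz":0,"gripper":0.17},
    {"tx":0,"ty":0,"tz":0,"rx":0,"ry":0,"rz":0,"gripper":0.23},
    {"tx":0,"ty":0,"tz":0,"rx":0,"ry":0,"rz":0,"gripper":0.35},
    {"tx":0,"ty":0,"tz":0,"rx":0,"ry":0,"rz":0,"gripper":0.6},
    {"tx":0,"ty":0,"tz":0,"rx":0,"ry":0,"rz":0,"gripper":1},
    {"tx":0,"ty":0,"tz":0,"rx":0,"ry":0,"rz":0,"gripper":1},
    {"tx":0,"ty":0,"tz":0,"rx":0,"ry":0,"rz":0,"gripper":1},
    {"tx":0,"ty":0,"tz":-1,"rx":0,"ry":0,"rz":0,"gripper":1},
    {"tx":0,"ty":0,"tz":-3,"rx":0,"ry":0,"rz":0,"gripper":1},
    {"tx":0,"ty":0,"tz":-4,"rx":0,"ry":0,"rz":0,"gripper":1},
    {"tx":0,"ty":0,"tz":-4,"rx":0,"ry":0,"rz":0,"gripper":1},
  ],
)

```text
clock: 17.6
eef_pos: [449.4, 139.0, 159.1]
tcp_rot: [-3.141, 0.0, 1.519]
contact_force: [1.3, 0.3, -0.7]
opening: 0.999
```

```bash
python3 - <<'E'
from h import *
s,p,d,c=look("wrist",["kiwi","sticker_roll","red_marker"],"w6")
go(580,200,160,yaw=72)
E
```

```text
kiwi 0.84 [231. 152. 278. 220.] med [449.9 143.4  69.8] z [59. 70. 76.] rect [448.4 131.3  77.5  53.3  74. ]
sticker_roll 0.81 [220. 143. 289. 207.] med [455.1 156.5  31.8] z [19. 32. 33.] rect [450.8 143.4  63.6  72.9  85.8]
sticker_roll 0.27 [228. 154. 281. 221.] med [449.7 143.3  69.7] z [58. 70. 76.] rect [446.3 128.1  86.4  48.7  79.4]
red_marker 0.55 [357.   2. 412. 113.] med [580.6 255.6  13.5] z [ 8. 14. 16.] rect [583.1 252.4 102.   18.7  72.4]
at [450.5 139.3 158.8] rot [ 1.7985e+02 -6.0000e-02  8.7050e+01] clock 17.8 F [-0.7 -0.6 -0.2] op 1.001
shift [ 6.72 12.62 -0.08] norm 14.3 rz 15.051940163608137 q6 0.35
```

View pics/w6.png

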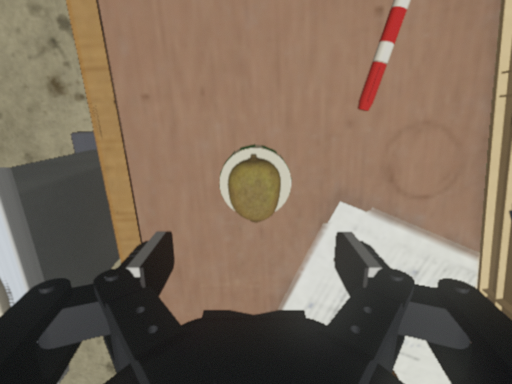

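The kiwi sits on the roll at (255,187) with a white rim all round it, its top at 76 mm. The red marker runs from (365,107) to (400,0). I'll fit the kiwi's centre as a check and move to view the red marker.

move_arm(
  increments=[
    {"tx":1.5,"ty":2.6,"tz":-1,"rx":0,"ry":0,"rz":0,"gripper":1},
    {"tx":2,"ty":3.6,"tz":-1,"rx":0,"ry":0,"rz":0,"gripper":1},
    {"tx":1.8,"ty":3.2,"tz":0,"rx":0,"ry":0,"rz":0,"gripper":1},
    {"tx":0.8,"ty":1.4,"tz":0,"rx":0,"ry":0,"rz":0,"gripper":1},
    {"tx":0,"ty":0,"tz":0,"rx":0,"ry":0,"rz":8,"gripper":1},
    {"tx":0,"ty":0,"tz":0,"rx":0,"ry":0,"rz":7,"gripper":1},
    {"tx":0,"ty":0,"tz":0,"rx":0,"ry":0,"rz":0,"gripper":1},
    {"tx":0,"ty":0,"tz":0,"rx":0,"ry":0,"rz":0,"gripper":1},
  ],
)

```text
clock: 18.6
eef_pos: [560.2, 194.3, 176.3]
tcp_rot: [-3.14, 0.001, 1.261]
contact_force: [-0.0, 0.0, -0.5]
opening: 0.998
```

```bash
cat >> h.py <<'E'
def marker(q,z,c,d,box=None):
    for o in r.cut_out(q,"wrist")[:1]:
        m=o["mask"].astype(np.uint8); 
        v,u=np.nonzero(m); P3=pts(c,np.c_[u,v],d); P=plane(c,np.c_[u,v],z)[:,:2].astype(np.float32)
        e,V=np.linalg.eigh(np.cov(P.T)); a=V[:,1]; t=P@a
        mid=P.mean(0)+a*((t.max()+t.min())/2-t.mean())
        k=P3[(P3[:,2]>z)&(P3[:,2]<z+15)][:,:2]
        print(q,round(o["confidence"],2),np.round(o["bbox"]),"mid",mid.round(1),"len",(t.max()-t.min()).round(1),"ang",np.degrees(np.arctan2(a[1],a[0])).round(1)%180,"top",k.mean(0).round(1))
E
python3 - <<'E'
from h import *
s,p,d,c=look("wrist",["red_marker"],"w7")
marker("red_marker",8,c,d); go(584,261,6,yaw=72)
E
```

```text
red_marker 0.93 [250.  52. 264. 165.] med [584.9 266.2  13.7] z [10. 14. 16.] rect [583.3 261.3 116.6  15.2  72.3]
red_marker 0.93 [250.  52. 264. 165.] mid [583.9 261.2] len 118.4 ang 72.3 top [584.8 264. ]
at [560.6 194.4 177.1] rot [-1.7997e+02  2.0000e-02  7.2170e+01] clock 18.75 F [ 0.1 -0.2  1.7] op 0.994
shift [ 7.06  0.2  17.1 ] norm 18.5 rz 0.1714457460662544 q6 0.64
```

move_arm(
  increments=[
    {"tx":3,"ty":0.1,"tz":2,"rx":0,"ry":0,"rz":0,"gripper":1},
    {"tx":4.08,"ty":0.07,"tz":2,"rx":0,"ry":0,"rz":0,"gripper":1},
    {"tx":0,"ty":0,"tz":4,"rx":0,"ry":0,"rz":0,"gripper":0.6},
    {"tx":0,"ty":0,"tz":4,"rx":0,"ry":0,"rz":0,"gripper":0.2},
    {"tx":0,"ty":0,"tz":3.5,"rx":0,"ry":0,"rz":0,"gripper":-0.1},
    {"tx":0,"ty":0,"tz":1.4,"rx":0,"ry":0,"rz":0,"gripper":-0.1},
    {"tx":0,"ty":0,"tz":0.4,"rx":0,"ry":0,"rz":0,"gripper":-0.1},
    {"tx":0,"ty":0,"tz":0,"rx":0,"ry":0,"rz":0,"gripper":-0.1},
    {"tx":0,"ty":0,"tz":0,"rx":0,"ry":0,"rz":0,"gripper":-0.1},
  ],
)

```text
clock: 19.65
eef_pos: [585.6, 261.9, 6.2]
tcp_rot: [3.14, -0.002, 1.258]
contact_force: [0.1, -1.2, 0.2]
opening: 0.447
```

move_arm(
  increments=[
    {"tx":0,"ty":0,"tz":0,"rx":0,"ry":0,"rz":0,"gripper":-0.4},
    {"tx":0,"ty":0,"tz":0,"rx":0,"ry":0,"rz":0,"gripper":-0.6},
    {"tx":0,"ty":0,"tz":0,"rx":0,"ry":0,"rz":0,"gripper":-1},
    {"tx":0,"ty":0,"tz":0,"rx":0,"ry":0,"rz":0,"gripper":-1},
    {"tx":0,"ty":0,"tz":0,"rx":0,"ry":0,"rz":0,"gripper":-1},
  ],
)

```text
clock: 20.15
eef_pos: [585.0, 261.6, 5.7]
tcp_rot: [3.14, -0.001, 1.258]
contact_force: [-0.7, -1.3, 6.8]
opening: 0.151
```

The grip width of 12.8 mm means the pads caught the marker above its middle. I'll reopen and go 3.5 mm lower.

move_arm(
  increments=[
    {"tx":0,"ty":0,"tz":0,"rx":0,"ry":0,"rz":0,"gripper":-0.3},
    {"tx":0,"ty":0,"tz":0,"rx":0,"ry":0,"rz":0,"gripper":-0.3},
    {"tx":0,"ty":0,"tz":0,"rx":0,"ry":0,"rz":0,"gripper":-0.3},
    {"tx":0,"ty":0,"tz":0.2,"rx":0,"ry":0,"rz":0,"gripper":-0.3},
    {"tx":0,"ty":0,"tz":0.15,"rx":0,"ry":0,"rz":0,"gripper":-0.3},
    {"tx":0,"ty":0,"tz":0,"rx":0,"ry":0,"rz":0,"gripper":-0.3},
    {"tx":0,"ty":0,"tz":0,"rx":0,"ry":0,"rz":0,"gripper":-0.3},
    {"tx":0,"ty":0,"tz":0,"rx":0,"ry":0,"rz":0,"gripper":-0.6},
    {"tx":0,"ty":0,"tz":0,"rx":0,"ry":0,"rz":0,"gripper":-1},
    {"tx":0,"ty":0,"tz":0,"rx":0,"ry":0,"rz":0,"gripper":-1},
    {"tx":0,"ty":0,"tz":0,"rx":0,"ry":0,"rz":0,"gripper":-1},
    {"tx":0,"ty":0,"tz":0,"rx":0,"ry":0,"rz":0,"gripper":-1},
  ],
)

```text
clock: 21.35
eef_pos: [584.4, 261.4, 1.0]
tcp_rot: [3.141, -0.0, 1.258]
contact_force: [-0.5, -0.2, -0.1]
opening: 0.152
```

move_arm(
  increments=[
    {"tx":0,"ty":0,"tz":-0.5,"rx":0,"ry":0,"rz":0,"gripper":-1},
    {"tx":0,"ty":0,"tz":-2,"rx":0,"ry":0,"rz":0,"gripper":-1},
    {"tx":0,"ty":0,"tz":-4,"rx":0,"ry":0,"rz":0,"gripper":-1},
    {"tx":0,"ty":0,"tz":-4,"rx":0,"ry":0,"rz":0,"gripper":-1},
    {"tx":0,"ty":0,"tz":-4,"rx":0,"ry":0,"rz":0,"gripper":-1},
    {"tx":-3,"ty":-0.6,"tz":-1.5,"rx":0,"ry":0,"rz":0,"gripper":-1},
    {"tx":-4.3,"ty":-0.8,"tz":0,"rx":0,"ry":0,"rz":0,"gripper":-1},
    {"tx":-4.5,"ty":-0.8,"tz":0,"rx":0,"ry":0,"rz":0,"gripper":-1},
    {"tx":-4.5,"ty":-0.8,"tz":0,"rx":0,"ry":0,"rz":0,"gripper":-1},
    {"tx":-4.5,"ty":-0.8,"tz":0,"rx":0,"ry":0,"rz":0,"gripper":-1},
    {"tx":-4.5,"ty":-0.8,"tz":0,"rx":0,"ry":0,"rz":0,"gripper":-1},
    {"tx":-4.5,"ty":-0.9,"tz":0,"rx":0,"ry":0,"rz":0,"gripper":-1},
  ],
)

```text
clock: 22.55
eef_pos: [439.2, -6.5, 161.3]
tcp_rot: [3.141, -0.0, 1.258]
contact_force: [0.5, -1.0, -0.3]
opening: 0.15
```

move_arm(
  increments=[
    {"tx":-3.5,"ty":-0.7,"tz":0,"rx":0,"ry":0,"rz":0,"gripper":-1},
    {"tx":-1.4,"ty":-0.3,"tz":0,"rx":0,"ry":0,"rz":0,"gripper":-1},
    {"tx":0,"ty":0,"tz":0,"rx":0,"ry":0,"rz":6,"gripper":-1},
    {"tx":0,"ty":0,"tz":0,"rx":0,"ry":0,"rz":8.5,"gripper":-1},
    {"tx":0,"ty":0,"tz":0,"rx":0,"ry":0,"rz":8.5,"gripper":-1},
    {"tx":0,"ty":0,"tz":0,"rx":0,"ry":0,"rz":8.5,"gripper":-1},
    {"tx":0,"ty":0,"tz":0,"rx":0,"ry":0,"rz":8.5,"gripper":-1},
    {"tx":0,"ty":0,"tz":0,"rx":0,"ry":0,"rz":8.5,"gripper":-1},
    {"tx":0,"ty":0,"tz":0,"rx":0,"ry":0,"rz":4.8,"gripper":-1},
    {"tx":0,"ty":0,"tz":0,"rx":0,"ry":0,"rz":0,"gripper":-1},
    {"tx":0,"ty":0,"tz":0,"rx":0,"ry":0,"rz":0,"gripper":-1},
  ],
)

```text
clock: 23.65
eef_pos: [415.6, -48.7, 161.1]
tcp_rot: [3.141, -0.0, 0.33]
contact_force: [-0.3, 1.0, -0.0]
opening: 0.149
```

```bash
python3 - <<'E'
from h import *
s,p,d,c=look("wrist",["ink_pad","red_marker"],"w8")
marker("red_marker",s["eef_pos"][2]+7,c,d)
s2,p2,d2,c2=look("scene",["kiwi","red_marker"])
go(415.9,-48.8,2,yaw=18.8)
a=cv2.resize(cv2.cvtColor(p2[130:260,160:340],cv2.COLOR_RGB2BGR),(399,288)); b=cv2.resize(cv2.cvtColor(p,cv2.COLOR_RGB2BGR),(384,288)); cv2.imwrite("pics/c8.png",np.hstack([a,b]))
E
```

```text
ink_pad 0.9 [290. 122. 376. 233.] med [ 450.  -121.    17.9] z [16. 18. 19.] rect [ 437.7 -137.9  131.8   95.6   19.1]
ink_pad 0.46 [239. 132. 271. 317.] med [430.8 -44.  174. ] z [170. 174. 176.] rect [ 121.2 -131.9  729.8   37.2   15.7]
red_marker 0.75 [240. 134. 270. 317.] med [431.2 -44.2 174. ] z [170. 174. 176.] rect [422.5 -46.7 103.2  14.4  18.8]
red_marker 0.75 [240. 134. 270. 317.] mid [420.8 -47.3] len 107.0 ang 18.80000000000001 top [428.2 -44.8]
kiwi 0.52 [236. 210. 259. 226.] med [438.9 150.2  63.3] z [41. 63. 75.] rect [459.6 108.1  52.7 131.1  23.8]
red_marker 0.72 [270. 153. 306. 164.] med [427.8 -42.3 169.1] z [160. 169. 174.] rect [478.5 -93.1  97.8 236.7  53.8]
at [415.6 -48.7 160.9] rot [180.    -0.    18.78] clock 24.0 F [-0.5 -0.4 -0.4] op 0.149
shift [3.000e-02 1.000e-02 1.589e+01] norm 15.89 rz -0.015699305881710757 q6 1.12
```

View pics/c8.png

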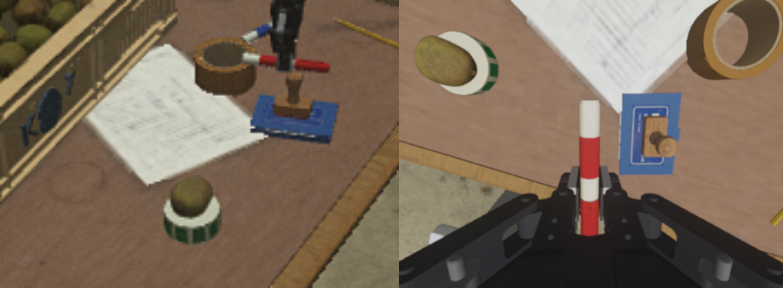

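The stamp and kiwi are in place in the left half. In the right half the red marker is held parallel to the pad's long side. I'll lower it, and open only part way because the pad is close.

move_arm(
  increments=[
    {"tx":0,"ty":0,"tz":2,"rx":0,"ry":0,"rz":0,"gripper":-1},
    {"tx":0,"ty":0,"tz":4,"rx":0,"ry":0,"rz":0,"gripper":-1},
    {"tx":0,"ty":0,"tz":4,"rx":0,"ry":0,"rz":0,"gripper":-1},
    {"tx":0,"ty":0,"tz":3.5,"rx":0,"ry":0,"rz":0,"gripper":-1},
    {"tx":0,"ty":0,"tz":1.6,"rx":0,"ry":0,"rz":0,"gripper":-1},
    {"tx":0,"ty":0,"tz":0.7,"rx":0,"ry":0,"rz":0,"gripper":-1},
    {"tx":0,"ty":0,"tz":0,"rx":0,"ry":0,"rz":0,"gripper":-1},
    {"tx":0,"ty":0,"tz":0.1,"rx":0,"ry":0,"rz":0,"gripper":-1},
    {"tx":0,"ty":0,"tz":0,"rx":0,"ry":0,"rz":0,"gripper":-1},
    {"tx":0,"ty":0,"tz":0,"rx":0,"ry":0,"rz":0,"gripper":-1},
  ],
)

```text
clock: 25.0
eef_pos: [416.3, -48.8, 2.7]
tcp_rot: [3.141, -0.002, 0.327]
contact_force: [0.6, 0.4, -0.5]
opening: 0.149
```

move_arm(
  increments=[
    {"tx":0,"ty":0,"tz":0.1,"rx":0,"ry":0,"rz":0,"gripper":-1},
    {"tx":0,"ty":0,"tz":0,"rx":0,"ry":0,"rz":0,"gripper":-1},
    {"tx":0,"ty":0,"tz":0,"rx":0,"ry":0,"rz":0,"gripper":-1},
  ],
)

```text
clock: 25.3
eef_pos: [415.7, -48.7, 1.0]
tcp_rot: [3.141, -0.0, 0.327]
contact_force: [0.2, 0.5, 0.0]
opening: 0.151
```

move_arm(
  increments=[
    {"tx":0,"ty":0,"tz":0,"rx":0,"ry":0,"rz":0,"gripper":-0.6},
    {"tx":0,"ty":0,"tz":0,"rx":0,"ry":0,"rz":0,"gripper":-0.4},
    {"tx":0,"ty":0,"tz":0,"rx":0,"ry":0,"rz":0,"gripper":-0.3},
    {"tx":0,"ty":0,"tz":0,"rx":0,"ry":0,"rz":0,"gripper":-0.3},
    {"tx":0,"ty":0,"tz":0,"rx":0,"ry":0,"rz":0,"gripper":-0.3},
    {"tx":0,"ty":0,"tz":-1,"rx":0,"ry":0,"rz":0,"gripper":-0.3},
    {"tx":0,"ty":0,"tz":-3,"rx":0,"ry":0,"rz":0,"gripper":-0.3},
    {"tx":0,"ty":0,"tz":-4,"rx":0,"ry":0,"rz":0,"gripper":-0.3},
    {"tx":0,"ty":0,"tz":-4,"rx":0,"ry":0,"rz":0,"gripper":1},
    {"tx":0,"ty":0,"tz":-4,"rx":0,"ry":0,"rz":-6,"gripper":1},
    {"tx":0,"ty":0,"tz":-1.5,"rx":0,"ry":0,"rz":-8.5,"gripper":1},
    {"tx":0,"ty":0,"tz":0,"rx":0,"ry":0,"rz":-8.5,"gripper":1},
  ],
)

```text
clock: 26.5
eef_pos: [417.2, -48.9, 179.4]
tcp_rot: [3.137, -0.004, 0.735]
contact_force: [0.7, -0.3, -0.1]
opening: 0.991
```

move_arm(
  increments=[
    {"tx":0,"ty":0,"tz":0,"rx":0,"ry":0,"rz":-8.5,"gripper":1},
    {"tx":0,"ty":0,"tz":0,"rx":0,"ry":0,"rz":-8.5,"gripper":1},
    {"tx":0,"ty":0,"tz":0,"rx":0,"ry":0,"rz":-8.5,"gripper":1},
    {"tx":0,"ty":0,"tz":0,"rx":0,"ry":0,"rz":-5.7,"gripper":1},
    {"tx":-2.4,"ty":2.1,"tz":0,"rx":0,"ry":0,"rz":0,"gripper":1},
    {"tx":-3.4,"ty":3,"tz":0,"rx":0,"ry":0,"rz":0,"gripper":1},
    {"tx":-3.4,"ty":3,"tz":0,"rx":0,"ry":0,"rz":0,"gripper":1},
    {"tx":-3.4,"ty":3,"tz":0,"rx":0,"ry":0,"rz":0,"gripper":1},
    {"tx":-3.4,"ty":3,"tz":0,"rx":0,"ry":0,"rz":0,"gripper":1},
    {"tx":-3.4,"ty":3,"tz":0,"rx":0,"ry":0,"rz":0,"gripper":1},
    {"tx":-3.4,"ty":3,"tz":0,"rx":0,"ry":0,"rz":0,"gripper":1},
    {"tx":-3.4,"ty":3,"tz":0,"rx":0,"ry":0,"rz":0,"gripper":1},
  ],
)

```text
clock: 27.7
eef_pos: [559.8, -368.6, 176.6]
tcp_rot: [-3.142, -0.0, 1.273]
contact_force: [0.6, 1.3, -0.1]
opening: 1.007
```

move_arm(
  increments=[
    {"tx":-3.3,"ty":2.8,"tz":0,"rx":0,"ry":0,"rz":0,"gripper":1},
    {"tx":0,"ty":0,"tz":0,"rx":0,"ry":0,"rz":0,"gripper":1},
    {"tx":0,"ty":0,"tz":0,"rx":0,"ry":0,"rz":0,"gripper":1},
  ],
)

```text
clock: 28.0
eef_pos: [576.2, -407.1, 175.8]
tcp_rot: [-3.141, -0.001, 1.272]
contact_force: [-0.5, 0.5, 0.3]
opening: 0.996
```

```bash
python3 - <<'E'
from h import *
s,p,d,c=look("wrist",["blue_marker","brown_roll"],"w9")
marker("blue_marker",9,c,d); go(598.5,-340.5,1.5,yaw=73)
o=r.cut_out("brown_roll","wrist")
E
```

```text
blue_marker 0.75 [246.  46. 264. 169.] med [ 600.3 -333.4   14.9] z [10. 15. 17.] rect [ 598.7 -340.   126.9   16.    73.9]
brown_roll 0.48 [185.   0. 224.   3.] med [ 578.  -225.7    7.3] z [ 1.  7. 14.] rect [ 577.8 -223.4    5.3   40.8   72.7]
blue_marker 0.75 [246.  46. 264. 169.] mid [ 598.7 -340. ] len 128.6 ang 73.7 top [ 600.  -335.5]
at [ 576.4 -405.4  176.3] rot [-1.7998e+02 -2.0000e-02  7.3000e+01] clock 28.2 F [-0.4 -0.1  0.8] op 1.002
shift [ 6.85  0.22 17.48] norm 18.78 rz 0.0008540014595297407 q6 -0.32
```

View pics/w9.png

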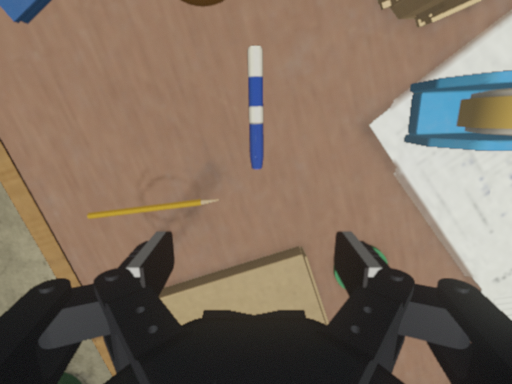

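The blue marker is upright in the picture at (256,107). The pencil (tip at (217,200)) is about 9 cm from the grasp, and nothing else is near the fingers.

move_arm(
  increments=[
    {"tx":3,"ty":0.1,"tz":2,"rx":0,"ry":0,"rz":-0.7,"gripper":1},
    {"tx":3.9,"ty":0.1,"tz":2,"rx":0,"ry":0,"rz":0,"gripper":1},
    {"tx":0,"ty":0,"tz":4,"rx":0,"ry":0,"rz":0,"gripper":0.6},
    {"tx":0,"ty":0,"tz":4,"rx":0,"ry":0,"rz":0,"gripper":0.2},
    {"tx":0,"ty":0,"tz":3.5,"rx":0,"ry":0,"rz":0,"gripper":-0.1},
    {"tx":0,"ty":0,"tz":1.4,"rx":0,"ry":0,"rz":0,"gripper":-0.1},
    {"tx":0,"ty":0,"tz":0.5,"rx":0,"ry":0,"rz":0,"gripper":-0.1},
    {"tx":0,"ty":0,"tz":0,"rx":0,"ry":0,"rz":0,"gripper":-0.1},
    {"tx":0,"ty":0,"tz":0,"rx":0,"ry":0,"rz":0,"gripper":-0.1},
    {"tx":0,"ty":0,"tz":0,"rx":0,"ry":0,"rz":0,"gripper":-0.1},
  ],
)

```text
clock: 29.25
eef_pos: [599.5, -341.9, 3.8]
tcp_rot: [3.139, 0.001, 1.285]
contact_force: [0.4, 0.4, -0.3]
opening: 0.452
```

move_arm(
  increments=[
    {"tx":0.1,"ty":0,"tz":0.15,"rx":0,"ry":0,"rz":0,"gripper":-0.1},
    {"tx":0,"ty":0,"tz":0,"rx":0,"ry":0,"rz":0,"gripper":-0.4},
    {"tx":0,"ty":0,"tz":0,"rx":0,"ry":0,"rz":0,"gripper":-0.5},
    {"tx":0,"ty":0,"tz":0,"rx":0,"ry":0,"rz":0,"gripper":-1},
    {"tx":0,"ty":0,"tz":0,"rx":0,"ry":0,"rz":0,"gripper":-1},
    {"tx":0,"ty":0,"tz":0,"rx":0,"ry":0,"rz":0,"gripper":-1},
    {"tx":0,"ty":0,"tz":0,"rx":0,"ry":0,"rz":0,"gripper":-1},
  ],
)

```text
clock: 29.95
eef_pos: [598.8, -340.3, 0.7]
tcp_rot: [3.141, 0.0, 1.285]
contact_force: [-1.2, 0.6, 5.5]
opening: 0.169
```

move_arm(
  increments=[
    {"tx":0,"ty":0,"tz":-0.5,"rx":0,"ry":0,"rz":0,"gripper":-1},
    {"tx":0,"ty":0,"tz":-2,"rx":0,"ry":0,"rz":0,"gripper":-1},
    {"tx":0,"ty":0,"tz":-4,"rx":0,"ry":0,"rz":0,"gripper":-1},
    {"tx":0,"ty":0,"tz":-4,"rx":0,"ry":0,"rz":0,"gripper":-1},
    {"tx":0,"ty":0,"tz":-4,"rx":0,"ry":0,"rz":0,"gripper":-1},
    {"tx":1.2,"ty":-2.2,"tz":-1.5,"rx":0,"ry":0,"rz":0,"gripper":-1},
    {"tx":2,"ty":-4,"tz":0,"rx":0,"ry":0,"rz":0,"gripper":-1},
    {"tx":2,"ty":-4,"tz":0,"rx":0,"ry":0,"rz":0,"gripper":-1},
    {"tx":1.8,"ty":-3.4,"tz":0,"rx":0,"ry":0,"rz":0,"gripper":-1},
    {"tx":0.96,"ty":-1.6,"tz":0,"rx":0,"ry":0,"rz":0,"gripper":-1},
    {"tx":0,"ty":0,"tz":0,"rx":0,"ry":0,"rz":6,"gripper":-1},
    {"tx":0,"ty":0,"tz":0,"rx":0,"ry":0,"rz":8.5,"gripper":-1},
  ],
)

```text
clock: 31.15
eef_pos: [474.8, -220.5, 160.7]
tcp_rot: [3.141, -0.0, 1.029]
contact_force: [0.3, 0.3, -0.2]
opening: 0.169
```

move_arm(
  increments=[
    {"tx":0,"ty":0,"tz":0,"rx":0,"ry":0,"rz":8.5,"gripper":-1},
    {"tx":0,"ty":0,"tz":0,"rx":0,"ry":0,"rz":8.5,"gripper":-1},
    {"tx":0,"ty":0,"tz":0,"rx":0,"ry":0,"rz":8.5,"gripper":-1},
    {"tx":0,"ty":0,"tz":0,"rx":0,"ry":0,"rz":8.5,"gripper":-1},
    {"tx":0,"ty":0,"tz":0,"rx":0,"ry":0,"rz":6.3,"gripper":-1},
    {"tx":0,"ty":0,"tz":0,"rx":0,"ry":0,"rz":0,"gripper":-1},
    {"tx":0,"ty":0,"tz":0,"rx":0,"ry":0,"rz":0,"gripper":-1},
  ],
)

```text
clock: 31.85
eef_pos: [475.2, -221.0, 160.4]
tcp_rot: [3.142, -0.0, 0.332]
contact_force: [0.2, -1.1, 0.0]
opening: 0.167
```

```bash
python3 - <<'E'
from h import *
s,p,d,c=look("wrist",["ink_pad","stamp"],"w10")
marker("blue_marker",s["eef_pos"][2]+7.5,c,d)
for o in r.cut_out("brown_roll","wrist")[:1]:
    v,u=np.nonzero(o["mask"]); P=pts(c,np.c_[u,v],d); k=P[P[:,2]>44]; print("roll",cv2.minEnclosingCircle(k[:,:2].astype(np.float32)),o["bbox"])
go(475.3,-221,2,yaw=18.8)
E
```

```text
ink_pad 0.78 [122. 123. 210. 235.] med [ 454.  -136.8   17.9] z [16. 18. 19.] rect [ 435.6 -131.3  132.2   97.1   19.1]
stamp 0.81 [130. 156. 182. 209.] med [ 451.1 -137.2   40.6] z [28. 41. 88.] rect [ 437.3 -124.5   64.8   53.    18.8]
blue_marker 0.62 [236. 122. 270. 313.] mid [ 483.1 -218.7] len 111.8 ang 19.099999999999994 top [ 491.4 -215.9]
roll ((590.8931884765625, -178.37686157226562), 49.324546813964844) [194.8, 0.0, 307.6, 104.4]
at [ 475.2 -221.   160.4] rot [-180.     -0.     18.92] clock 32.1 F [ 0.2  0.7 -1. ] op 0.168
shift [ 1.000e-02 -0.000e+00  1.584e+01] norm 15.84 rz 0.11978791607145922 q6 0.8
```

View pics/w10.png

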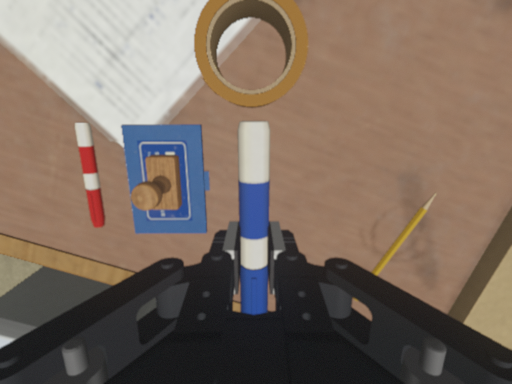

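The held blue marker is parallel to the pad, with its far end at (254,122), clear of the brown roll's edge near (250,107). The red marker lies on the left of the pad. I'll lower the blue marker.

move_arm(
  increments=[
    {"tx":0,"ty":0,"tz":2,"rx":0,"ry":0,"rz":0,"gripper":-1},
    {"tx":0,"ty":0,"tz":4,"rx":0,"ry":0,"rz":0,"gripper":-1},
    {"tx":0,"ty":0,"tz":4,"rx":0,"ry":0,"rz":0,"gripper":-1},
    {"tx":0,"ty":0,"tz":3.5,"rx":0,"ry":0,"rz":0,"gripper":-1},
    {"tx":0,"ty":0,"tz":1.6,"rx":0,"ry":0,"rz":0,"gripper":-1},
    {"tx":0,"ty":0,"tz":0.6,"rx":0,"ry":0,"rz":0,"gripper":-1},
    {"tx":0,"ty":0,"tz":0,"rx":0,"ry":0,"rz":0,"gripper":-1},
    {"tx":0,"ty":0,"tz":0.15,"rx":0,"ry":0,"rz":0,"gripper":-1},
    {"tx":0,"ty":0,"tz":0,"rx":0,"ry":0,"rz":0,"gripper":-1},
    {"tx":0,"ty":0,"tz":0,"rx":0,"ry":0,"rz":0,"gripper":-1},
    {"tx":0,"ty":0,"tz":0,"rx":0,"ry":0,"rz":0,"gripper":-1},
  ],
)

```text
clock: 33.2
eef_pos: [475.6, -221.2, 2.6]
tcp_rot: [3.141, -0.001, 0.329]
contact_force: [0.2, 0.1, 0.0]
opening: 0.169
```

move_arm(
  increments=[
    {"tx":0,"ty":0,"tz":0.12,"rx":0,"ry":0,"rz":0,"gripper":-1},
    {"tx":0,"ty":0,"tz":0,"rx":0,"ry":0,"rz":0,"gripper":-1},
    {"tx":0,"ty":0,"tz":0,"rx":0,"ry":0,"rz":0,"gripper":-1},
  ],
)

```text
clock: 33.5
eef_pos: [475.2, -221.0, 0.7]
tcp_rot: [-3.142, 0.0, 0.329]
contact_force: [0.4, 0.5, -0.1]
opening: 0.168
```

move_arm(
  increments=[
    {"tx":0,"ty":0,"tz":0,"rx":0,"ry":0,"rz":0,"gripper":-0.6},
    {"tx":0,"ty":0,"tz":0,"rx":0,"ry":0,"rz":0,"gripper":-0.4},
    {"tx":0,"ty":0,"tz":0,"rx":0,"ry":0,"rz":0,"gripper":-0.3},
    {"tx":0,"ty":0,"tz":0,"rx":0,"ry":0,"rz":0,"gripper":-0.3},
    {"tx":0,"ty":0,"tz":0,"rx":0,"ry":0,"rz":0,"gripper":-0.3},
    {"tx":0,"ty":0,"tz":-1,"rx":0,"ry":0,"rz":0,"gripper":-0.3},
    {"tx":0,"ty":0,"tz":-3,"rx":0,"ry":0,"rz":0,"gripper":-0.3},
    {"tx":0,"ty":0,"tz":-4,"rx":0,"ry":0,"rz":0,"gripper":-0.3},
    {"tx":0,"ty":0,"tz":-4,"rx":0,"ry":0,"rz":0,"gripper":-0.3},
    {"tx":0,"ty":0,"tz":-4,"rx":0,"ry":0,"rz":0,"gripper":-0.3},
    {"tx":0,"ty":0,"tz":-4,"rx":0,"ry":0,"rz":0,"gripper":-0.3},
    {"tx":0,"ty":0,"tz":-3,"rx":0,"ry":0,"rz":0,"gripper":-0.3},
  ],
)

```text
clock: 34.7
eef_pos: [475.5, -221.2, 234.2]
tcp_rot: [3.14, -0.002, 0.329]
contact_force: [0.9, -0.1, -0.5]
opening: 0.351
```

move_arm(
  increments=[
    {"tx":-0.4,"ty":-3,"tz":-2,"rx":0,"ry":0,"rz":0,"gripper":-0.3},
    {"tx":-0.4,"ty":-4,"tz":-2,"rx":0,"ry":0,"rz":0,"gripper":-0.3},
    {"tx":-0.4,"ty":-4,"tz":0,"rx":0,"ry":0,"rz":0,"gripper":-0.3},
    {"tx":-0.4,"ty":-4,"tz":0,"rx":0,"ry":0,"rz":0,"gripper":-0.3},
    {"tx":-0.3,"ty":-2.6,"tz":0,"rx":0,"ry":0,"rz":0,"gripper":-0.3},
    {"tx":0,"ty":0,"tz":0,"rx":0,"ry":0,"rz":0,"gripper":-0.3},
    {"tx":0,"ty":0,"tz":0,"rx":0,"ry":0,"rz":0,"gripper":-0.3},
  ],
)

```text
clock: 35.4
eef_pos: [400.4, -60.3, 271.4]
tcp_rot: [3.141, -0.001, 0.331]
contact_force: [0.2, 0.7, -0.7]
opening: 0.351
```

```bash
cat > chk.py <<'E'
from h import *
import sys
from scipy.optimize import least_squares
s,p,d,c=look("wrist",["stamp"],sys.argv[1])
marker("red_marker",8,c,d); marker("blue_marker",9,c,d)
o=r.cut_out("ink_pad","wrist")[0]; v,u=np.nonzero(o["mask"]); P=pts(c,np.c_[u,v],d); k=P[(P[:,2]>14)&(P[:,2]<22)][:,:2]
t=np.radians(18.9); X=k@[np.cos(t),np.sin(t)]; Y=k@[-np.sin(t),np.cos(t)]
print("pad depth rect",[np.round(x,1) for x in cv2.minAreaRect(k.astype(np.float32))]); 
a=[(np.percentile(q,.5)+np.percentile(q,99.5))/2 for q in (X,Y)]; print("pad long/cross",np.percentile(X,[.5,99.5]),np.percentile(Y,[.5,2,98,99.5]),"centre",a[0]*np.cos(t)-a[1]*np.sin(t),a[0]*np.sin(t)+a[1]*np.cos(t))
o=r.cut_out("stamp","wrist")[0]; v,u=np.nonzero(o["mask"]); P=pts(c,np.c_[u,v],d); k=P[(P[:,2]>35)&(P[:,2]<45)]
print("stamp base",[np.round(x,1) for x in cv2.minAreaRect(k[:,:2].astype(np.float32))],"handle",P[P[:,2]>82].mean(0).round(1))
o=r.cut_out("kiwi","wrist")[0]; v,u=np.nonzero(o["mask"]); g=pts(c,np.c_[u,v],d); g=g[g[:,2]>40]
T=np.radians(87); Rz=np.array([[np.cos(T),np.sin(T)],[-np.sin(T),np.cos(T)]])
f=lambda x:(((g[:,:2]-x[:2])@Rz.T/[33.5,25])**2).sum(1)**1+((g[:,2]-x[2])/23)**2-1
print("kiwi",least_squares(f,[451,137,53],loss="soft_l1",f_scale=.1).x.round(1),"top",np.percentile(g[:,2],98).round(1))
o=r.cut_out("sticker_roll","wrist")[0]; v,u=np.nonzero(o["mask"]); g=pts(c,np.c_[u,v],d); g=g[(g[:,2]>29)&(g[:,2]<35)]
print("roll",cv2.minEnclosingCircle(g[:,:2].astype(np.float32)))
E
python3 chk.py w11; python3 -c "
from h import *; go(400,-60,240)"
```

```text
stamp 0.94 [298. 129. 333. 170.] med [ 448.2 -128.9   40.6] z [25. 41. 88.] rect [ 447.9 -140.9   55.8   46.8   18.7]
red_marker 0.55 [244. 109. 257. 190.] mid [415.4 -49.5] len 116.6 ang 18.30000000000001 top [418.9 -48.2]
blue_marker 0.63 [363. 104. 382. 185.] mid [ 475.7 -220.7] len 126.2 ang 18.400000000000006 top [ 479.7 -217.3]
pad depth rect [array([ 441.4, -132.9]), array([120.8,  89. ]), np.float64(18.8)]
pad long/cross [314.74926571 434.90624513] [-307.93179759 -306.85005196 -226.47620147 -225.15173363] centre 440.9565720431467 -130.7580231557699
stamp base [array([ 444.6, -133.3]), array([54.3, 29.9]), np.float64(18.4)] handle [ 445.1 -132.4   86.6]
kiwi [450.3 138.   53.1] top 76.3
roll ((450.6981201171875, 135.81134033203125), 37.44968032836914)
at [400.5 -61.  270.5] rot [-1.7999e+02  2.0000e-02  1.8800e+01] clock 35.8 F [-0.2  0.  -0.7] op 0.351
shift [-0.01 -0.11  3.05] norm 3.06 rz None q6 1.09
```

View pics/w11.png

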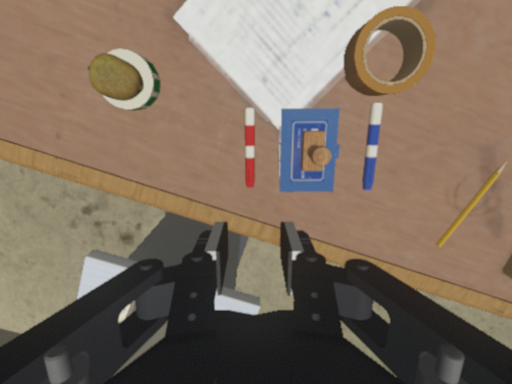

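All six items show as asked: the red marker at (250,147) lies between roll and pad, and the blue marker at (373,147) is on the other side. The stamp is on the pad at (314,150) and the kiwi on the roll at (115,77). I'll check the stamp's centring on the pad independently by colour, and then that nothing else has moved.

```bash
python3 - <<'E'
from h import *
s,p,d,c=look("wrist")
hsv=cv2.cvtColor(p,cv2.COLOR_RGB2HSV)
m=cv2.inRange(hsv,(100,90,40),(125,255,255)); m[:100]=0; m[200:]=0; m[:,:270]=0; m[:,350:]=0
m=cv2.morphologyEx(m,cv2.MORPH_CLOSE,np.ones((45,45)))
v,u=np.nonzero(m); P=plane(c,np.c_[u,v],18)[:,:2].astype(np.float32); print("pad colour",[np.round(x,1) for x in cv2.minAreaRect(P)],P.mean(0).round(1))
look("top",["ink_pad","sticker_roll","brown_roll","secateurs","pencil","stamp","kiwi"],n=1)
E
```

```text
pad colour [array([ 440.7, -133.7]), array([118.3,  83.9]), np.float64(18.7)] [ 442.9 -132. ]
ink_pad 0.51 [293. 223. 307. 243.] med [ 402.9 -122.    17.2] z [11. 17. 24.] rect [ 383.6 -122.5   49.9   96.5   87.7]
sticker_roll 0.75 [203. 202. 227. 224.] med [429.5 128.2  30.5] z [ 1. 30. 55.] rect [448.7 132.8  67.7  76.1  62.8]
brown_roll 0.51 [301. 156. 336. 183.] med [ 617.1 -188.7   45. ] z [ 4. 45. 52.] rect [ 531.4 -161.9   98.3  223.8   74.7]
secateurs 0.61 [113. 192. 131. 242.] med [430.3 449.2  13. ] z [ 4. 13. 21.] rect [433.2 445.6 168.6  56.4   9.1]
pencil 0.67 [383. 206. 394. 252.] med [ 438.  -410.3    5.9] z [-1.  6. 12.] rect [ 439.2 -411.1   10.6  148.4   80.5]
stamp 0.44 [302. 220. 308. 226.] med [ 431.2 -133.8   41.2] z [34. 41. 75.] rect [ 429.1 -134.4   19.1   15.4   88.7]
kiwi 0.72 [207. 201. 226. 219.] med [446.9 135.6  68.7] z [56. 69. 76.] rect [448.1 137.1  55.7  54.9  48.2]
```

```bash
python3 -c "
from rig import r
s=r.sense(); print(s['clock'],s['contact_force']); print(r.sign_off())"
```

```text
36.25 [ 0.23696177  0.6879306  -0.5179993 ]
the job is handed in; nothing more can be done
None
```

I set out the kit in the order asked and handed it in at 36 s of the 109 s, with the arm clear of everything.

- **Stamp:** it stands upright on the pad, its base turned parallel to the pad. Its centre is about 3 mm from the pad's measured middle, along the long side. My pad-centre measurements disagreed by 2–4 mm between views, and I left it as it was.
- **Kiwi:** it lies on its side on the sticker roll, within about 2 mm of the roll's centre. Its top is at 76 mm, which puts its underside at the expected 30 mm.
- **Red marker:** it lies between the pad and the sticker roll, within 1° of parallel and level with the pad's middle to about 1 mm. The gap to the pad is about 40 mm.
- **Blue marker:** it lies on the opposite side, parallel within 1° and level to about 2 mm. The gap is about 41 mm to the pad's clasp and 45 mm to the tin itself, because the clasp sticks out on that side. Its far end is about 10 mm from the brown roll.

**Red marker grip:** the first grip was too high, so I reopened and took it again lower.

**Pad, sticker roll and bystanders:** I saw no sign that any of them moved. In the last top view the arm partly hid the pad, stamp and brown roll, so those readings were unusable. For the pad and stamp I relied on the last wrist-camera view. For the brown roll I relied on the wrist measurement taken just before the blue marker went down, and on the last picture. The secateurs and pencil were clear in the top view, but I hadn't measured where they started.

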